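# Put the checking gauge away in the gauge cabinet

### The job

First swing the blue door of the gauge cabinet wide open by its handle, to at least a right angle. Then take the orange-gripped checking gauge out of the wooden bench stand and slide its blade fully home, until the grip rests on the rack, in the one empty slanted slot inside the cabinet; let go of it and leave the door wide open. Do not disturb the other things on the bench.

Things in the scene. Friction and masses are not known exactly. Their poses are not given: they have to be found in the camera images.
- cabinet: White steel gauge cabinet, fixed, 180 (x) x 240 (y) x 255 high, walls 12. Origin: centre of underside; front (-x, to the robot) at x = -90, closed by the door. A header rail 18 deep, 235 to 255 high, spans the front's top; behind it the top is open; the back has rails only. Inside, three grey racks with slots at y = -50, 0, 50, order varies; two hold other gauges (blue, black grip).
- door (a joint): Opening of the blue front door in rad: 0 shut, grows as the free edge swings out to the robot (anticlockwise from above), stop at 1.95. May start slightly ajar. Stiff hinge (0.12 N m friction), stays where left, no latch. Panel 236 wide, 14 thick, 12 to 250 above the bench.
- hinge (a point): Point on the door's vertical hinge line, 250 above the bench, at x = -98, y = -118 in the cabinet frame (right-hand edge as the robot sees it).
- handle_top (a point): Top end (246 above the bench, on the axis) of the door handle (bar: door_c1): upright steel bar, 12 in diameter, 156 to 246 high, 35 off the door's front face, 205 from the hinge along the door (shut: x = -140, y = 87 in the cabinet frame). Thin stays join it to the door at 166 and 214. Pinch it from above, fingers either side; the bar can turn in the fingers as the door swings.
- stand: Light wooden bench stand, fixed, 75 (x) x 50 (y) x 40 high, with an upright slot 42 (x) x 9 (y), 32 deep. Origin: centre of its underside.
- gauge: Checking gauge standing loosely upright in the stand's slot: steel blade 36 wide (x) x 5 thick (y) x 45 long, with an orange grip above it 30 wide (x) x 16 thick (y) x 45 long (from 45 to 90 above the blade's tip). Origin: centre of the blade's tip edge; z points along the blade up to the grip; it may be turned half round (symmetric). About 0.1 to 0.2 kg.
- rack_free: Foot (55 x 38) of the empty rack, fixed; axes as the cabinet's. Origin on the cabinet floor, 12 above the bench. On it is the rack's head, a block 60 x 26 x 54 slanted 40 degrees, clamped anywhere within 5 mm either side of the foot's middle in y: find the slot by touch. Slot: 39 long, 7 wide (y), 48 deep. Next slots are 50 away in y, gauges in them.
- mouth (a point): 73 above rack_free's origin, 85 above the bench, 45 behind the cabinet's front: the slot's mouth centre if the head were clamped in the middle; the real one is up to 5 mm off in y only. The slot's outward axis leans 40 degrees from vertical to the robot (-x): the blade goes in forwards and down. The mouth face is square to it; home, the grip rests on it, blade tip 45 deep.
- vblock: Bystander: dark steel V-block 60 x 50 x 47. Origin: centre of underside.
- bush: Bystander: brass flanged bush, 44 across, 40 high. Origin: centre of underside.
- bottle: Bystander: white cleaner bottle, 56 across, 130 high. Origin: centre of underside.
- ring_gauge: Bystander: steel ring gauge lying flat, 64 across, 18 high. Origin: centre of underside.
- brush: Bystander: bench brush lying flat. Origin: on its underside.
- part_bin: Bystander: yellow parts bin 110 x 80 x 45. Origin: centre of underside.
There are look-alikes about, which are no part of the job. What is shaped like the gauge but purple is not meant.

How it is judged:
By the outcome, as a careful person would: the job done as asked, in the order asked, and still so for the second after the job is handed in, with the robot touching nothing.
It also fails if it takes over 72 s, if anything falls off the work surface, if the arm or the gripper's body presses on something with over 40 N, if the wrist force passes 120 N, or if a joint passes its speed limit or range.

### The arm

A 7-joint arm with a two-finger parallel gripper is mounted at the origin on the work surface. World frame = base frame: x ahead of the robot, y to its left, z up, the work surface at z = 0. Lengths are in m, angles in rad, forces in N, time in s.
With the tool pointing down it reaches from about 0.425 to 0.875 m from the base axis. Payload 4.7 kg.
Tool frame: the origin (TCP) lies on the centre line of the jaws, within the pads' length; the fingertips stand 14 mm ahead of it and the grasp point (between the pads) lies 5 mm behind it; z points along the fingers, y is the line along which they close (so a half turn about z gives the same grasp; the last joint's range is limited). The gripper opens to 87 mm and grips with 3 to 60 N. Pads are 19 mm wide; open, the fingers measure 117 mm over their backs; the gripper's body (75 mm by 190 mm) begins 51 mm behind the grasp point.
Start: joints at [1.296, 0.321, -0.07, 1.45, 0.023, 1.371, -0.057], TCP at [0.185, -0.623, 0.237] pointing down, gripper open.
Joint ranges: [-2.86, 2.86], [-0.3, 2.09], [-1.38, 1.24], [0.06, 2.45], [-1.56, 4.7], [0.09, 2.05], [-2.69, 2.69]. Speed limits (rad/s): [2.57, 2.57, 3.14, 3.14, 3.14, 3.14, 3.14].

### API

Orientations are given as a rotation vector (axis times angle).
In Python, from bench import ctrl gives the robot as it stands.
- The arm moves only by the tool send_rows, never from a script. Its argument "steps" is a list of rows, each an object of numbers: "tx", "ty", "tz": the shift along the tool's x, y, z in units of 60 mm (1.0 is 60 mm); "turn": the turn about the tool's z in units of 8 degrees (1.0 is 8 degrees); "grip": the opening, from 0 (shut) to 1 (fully open). A call has 1 to 12 rows; each row shifts and turns the commanded pose from where the row before left it, along the tool's axes as they then stand; what a row does not reach is not made up. A row lasts 1/8 s, in which the tool goes at most 62.5 mm and 10.7 degrees, less where a joint would pass 70% of its speed; a pose out of reach is approached as far as the arm can. A call is refused whole if a number of a shift passes 1 or a number of a turn 1, either way. A call with a gripper value outside its range is refused whole. The fingers move at their own pace and stop on an object; "newtons" is the grip in N (left out, the last holds). Time passes only in rows, so rows that do not move let the fingers close. It gives the time, the measured TCP pose, the force, the opening and the grip force at its end, in the units of the state.
- ctrl.get_state(): the state, without advancing time (a new reading comes with each control period).
- ctrl.get_image(name): name is "scene" or "top"; returns a dict with "pixels" (480x640x3 uint8, red, green, blue), "K" (3x3 intrinsics, pixels), "cam_to_world" (4x4, takes a point from camera to world coordinates). Camera axes: x right, y down, z forward; pixel columns grow to the right and rows downward; lengths in m; the calibration is good to about 2 mm. A picture is of the moment at which its call begins. There is no depth.
- ctrl.close_job(): hands the job in; it is judged then, once.
The state is a dict: "time": time; "joint_positions": joint angles; "qd": joint speeds; "joint_torque": joint torques, N m; "position": TCP position; "tool_rot": TCP orientation; "ft_force": force on the tool from outside, world axes, zero at the start; "torque": the same for the moment, N m; "grip_width": opening from 0.0 (shut) to 1.0 (fully open); "grip_force": force on a finger pad.
Only numpy, scipy, OpenCV 4.12 (cv2) and the standard library are available. Lean on these libraries where they do the work, as an engineer would, in place of code of your own. Each camera call takes 0.05 s, during which the arm holds its last target. There are 200 camera calls.

## Working session

There is one attempt and no reset: what is moved stays moved. The work goes in short steps, Python scripts to look and compute and a tool call to move; the robot and the scene stay as the last step left them, time stands still between calls to the robot, and variables do not carry over. Pictures are saved under pics/ and viewed, at most 13 in all, crops included, and the job is handed in when it is done.

Besides the shell and the picture viewer there is one more tool, called as name(argument=value, ...), one argument or row to a line, values as JSON. send_rows: Moves the arm, as the interface text tells. Its arguments: {"type":"object","properties":{"steps":{"type":"array"},"newtons":{"type":"number"}},"required":["steps"]}

```bash
ls; mkdir -p pics; python3 - <<'E'
from bench import ctrl
import cv2,numpy as np
np.set_printoptions(precision=5,suppress=True)
s=ctrl.get_state();print({k:np.round(v,4) for k,v in s.items()})
for n in("scene","top"):
    i=ctrl.get_image(n);cv2.imwrite(f"pics/{n}0.png",i["pixels"][...,::-1]);print(n,i["K"],i["cam_to_world"])
    np.savez(f"pics/{n}0.npz",**i)
E
```

```text
pics
{'time': np.float64(0.0), 'joint_positions': array([ 1.2961,  0.3218, -0.0701,  1.4517,  0.0226,  1.3708, -0.0569]), 'qd': array([-0.0001,  0.0008, -0.    ,  0.0018,  0.0023,  0.0024, -0.0012]), 'joint_torque': array([ -0.0001, -49.1287,  -0.404 , -31.2528,  -0.0639,   0.0439,
         0.0002]), 'position': array([ 0.1849, -0.6226,  0.2355]), 'tool_rot': array([-3.1071, -0.4518,  0.0006]), 'ft_force': array([0.7365, 0.5337, 0.0917]), 'torque': array([0.0335, 0.0052, 0.004 ]), 'grip_force': np.float64(0.0), 'grip_width': np.float64(1.0006)}
scene [[535.40078   0.      326.88732]
 [  0.      535.40078 239.02213]
 [  0.        0.        1.     ]] [[-0.72691  0.5772  -0.37207  0.96337]
 [ 0.68655  0.59823 -0.41325  0.50978]
 [-0.01595 -0.55584 -0.83114  1.01355]
 [ 0.       0.       0.       1.     ]]
top [[443.35603   0.      319.75378]
 [  0.      443.35603 241.89716]
 [  0.        0.        1.     ]] [[-0.02177 -0.99664  0.07897  0.48411]
 [-0.99975  0.0213  -0.00672  0.11379]
 [ 0.00502 -0.0791  -0.99685  1.14678]
 [ 0.       0.       0.       1.     ]]
```

View pics/scene0.png

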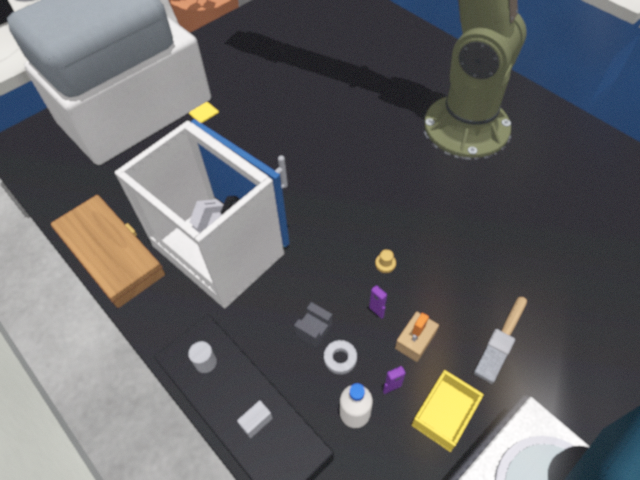

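View pics/top0.png

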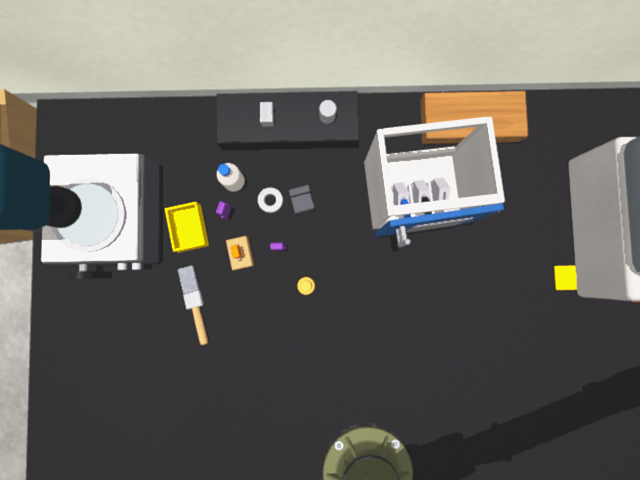

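The scene view has the orange-gripped gauge in the wooden stand at (420,325). Its look-alikes are purple, at (378,300) and (395,378). The top view has the orange gauge at (237,252), the purple ones at (278,246) and (224,210), the cabinet around (435,175) and the handle at about (401,235). I choose the orange one in the stand and check it in close crops.

```bash
cat > h.py <<'E'
import numpy as np,cv2
def load(f): return dict(np.load(f"pics/{f}.npz"))
def ray(i,u,v):
    d=np.linalg.solve(i["K"],[u,v,1.]);T=i["cam_to_world"];return T[:3,3],T[:3,:3]@d
def plane(i,u,v,z):
    o,d=ray(i,u,v);return o+d*(z-o[2])/d[2]
def tri(*obs):
    A=np.zeros((3,3));b=np.zeros(3)
    for i,u,v in obs:
        o,d=ray(i,u,v);d=d/np.linalg.norm(d);P=np.eye(3)-np.outer(d,d);A+=P;b+=P@o
    p=np.linalg.solve(A,b);return p,[np.round(proj(i,p)-[u,v],1) for i,u,v in obs]
def proj(i,p):
    T=i["cam_to_world"];c=T[:3,:3].T@(np.asarray(p)-T[:3,3]);q=i["K"]@c;return q[:2]/q[2]
def crop(i,u,v,w,h,W=400,H=300):
    M=np.array([[W/w,0,-(u-w/2)*W/w],[0,H/h,-(v-h/2)*H/h]])
    return cv2.warpAffine(i["pixels"][...,::-1].copy(),M,(W,H),flags=cv2.INTER_CUBIC)
E
python3 - <<'E'
from h import *
t,s=load("top0"),load("scene0")
# each 5x crop: 80x60 px ; cabinet crop 160x120 (2.5x)
a=np.vstack([np.hstack([crop(t,240,250,80,60),crop(s,415,330,80,60)]),np.hstack([crop(t,435,175,160,120),crop(s,215,215,200,150)])])
cv2.imwrite("pics/m1.png",a)
E
```

```text
(no output)
```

View pics/m1.png

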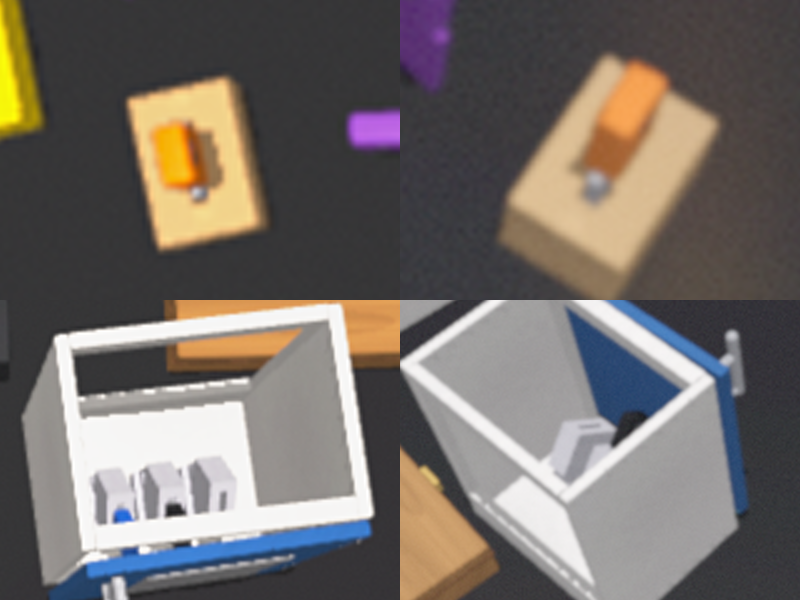

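Crop check: the orange-gripped gauge stands in the wooden stand. Its grip top centre is at about top (234.8,251) and scene (421.6,320). The empty slot is the right-hand rack, at about top (444,188). The left rack holds the blue grip and the middle one the black. Next I need a closer look at the handle, rack and gauge.

```bash
python3 - <<'E'
from h import *
t,s=load("top0"),load("scene0")
a=np.vstack([np.hstack([crop(t,404,232,40,30),crop(s,272,180,60,45)]),np.hstack([crop(t,440,185,40,30),crop(t,237,252,40,30)])])
cv2.imwrite("pics/m2.png",a)
print("grip top",tri((t,234.8,251),(s,421.6,320)))
from scipy.optimize import least_squares
obs=[]
for X,Y,c in [(55,337,(90,120)),(340,305,(90,-120)),(372,517,(-90,-120)),(82,552,(-90,120))]: obs.append((t,355+X/2.5,115+(Y-300)/2.5,c))
for u,v,c in [(117,171,(90,-120)),(197.5,240,(90,120)),(272,180,(-90,120)),(190,123,(-90,-120))]: obs.append((s,u,v,c))
def W(p,c,z): 
    a=p[2];x,y=np.array(c)/1000.;return [p[0]+x*np.cos(a)-y*np.sin(a),p[1]+x*np.sin(a)+y*np.cos(a),z]
f=lambda p:np.concatenate([proj(i,W(p,c,p[3]))-[u,v] for i,u,v,c in obs])
r=least_squares(f,[.65,-.15,0,.255],loss="soft_l1");print(r.x,f(r.x).reshape(-1,2).round(1).tolist())
E
```

```text
grip top (array([0.55007353, 0.3085732 , 0.09577651]), [array([ 0., -0.]), array([0., 0.])])
[ 0.70541979 -0.14259168  0.08591935  0.25461661] [[0.0, -0.4], [1.2, 0.4], [0.5, 1.3], [-0.4, -0.2], [-1.9, 0.6], [1.4, 1.7], [1.3, 0.4], [-1.1, -2.8]]
```

View pics/m2.png

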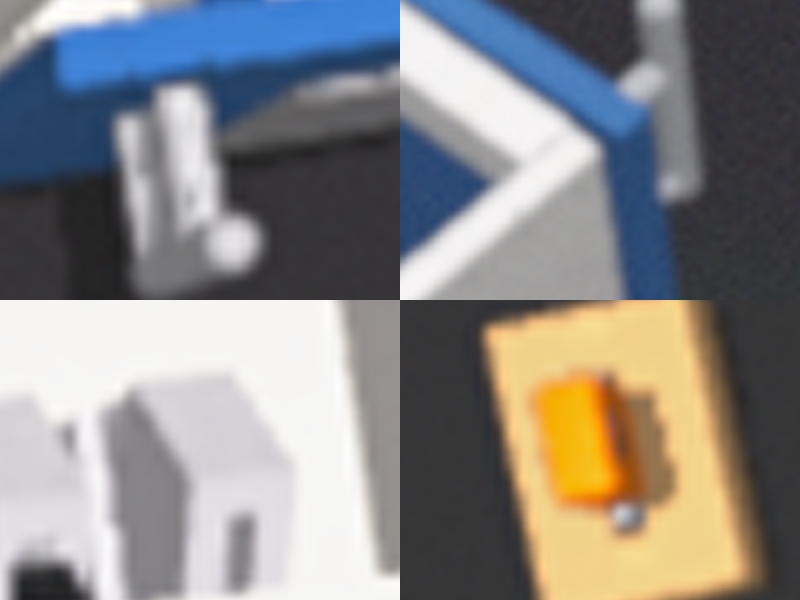

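The handle crop puts the bar's top end at about top (407.5,241.3) and scene (281,158). The empty slot shows at top (444,187). The gauge grip's top centre is at about top (234.7,250.8). Next I work out positions and move targets.

```bash
cat >> h.py <<'E'
from scipy.spatial.transform import Rotation as R
CAB=np.array([.7054,-.1426,0]);YAW=.0859
def cab(x,y,z): return CAB+R.from_euler('z',YAW).apply(np.array([x,y,z])/1000)
def rows(target,s=None):
    """total tool-frame shift to target in units, from the current pose"""
    from bench import ctrl
    s=s or ctrl.get_state();Rm=R.from_rotvec(s["tool_rot"])
    return (Rm.inv().apply(np.array(target)-s["position"])/.06).round(3)
def axes(s):
    return R.from_rotvec(s["tool_rot"]).as_matrix().round(3).tolist()
E
python3 - <<'E'
from h import *
from bench import ctrl
t,s=load("top0"),load("scene0")
print("handle",tri((t,407.5,241.3),(s,281,158.5)), "shut:",cab(-140,87,246),"hinge",cab(-98,-118,250))
h=tri((t,407.5,241.3),(s,281,158.5))[0]; hg=cab(-98,-118,246)
a0=cab(-140,87,246)-hg;d=h-hg
print("angle",np.arctan2(d[1],d[0])-np.arctan2(a0[1],a0[0]),"r",np.hypot(*d[:2]),np.hypot(*a0[:2]))
P=lambda X,Y,z:plane(t,217+(X-400)/10,237+(Y-300)/10,z)
l=P(555,495,.098)-P(535,390,.098);print("grip edge yaw",np.arctan2(-l[1],-l[0]))
Q=lambda X,Y:plane(t,200+X/5,220+Y/5,.04)
c=[Q(127,98),Q(230,77),Q(257,229),Q(160,250)];print("stand",np.mean(c,0),[np.round(c[i]-c[i-1],3) for i in range(4)])
e=c[0]-c[3];e2=c[1]-c[2];print("stand yaw",np.arctan2(e[1],e[0]),np.arctan2(e2[1],e2[0]))
st=ctrl.get_state();print(axes(st),rows(h+[0,0,.06],st))
E
```

```text
handle (array([ 0.5530754 , -0.07209296,  0.24133962]), [array([-0.1,  0.1]), array([-0.1, -0. ])]) shut: [ 0.55845209 -0.067932    0.246     ] hinge [ 0.61788508 -0.26857277  0.25      ]
angle 0.030634470181291507 r 0.20689274861339768 0.209258213697814
grip edge yaw 0.1811491571741909
stand [0.54916955 0.30928153 0.04      ] [array([0.076, 0.016, 0.   ]), array([ 0.009, -0.052,  0.   ]), array([-0.076, -0.013,  0.   ]), array([-0.009,  0.048,  0.   ])]
stand yaw 0.20709387140178828 0.16588283113746388
[[0.959, 0.285, -0.001], [0.285, -0.959, 0.002], [-0.0, -0.002, -1.0]] [ 8.495 -7.05  -1.085]
```

send_rows(
  steps=[
    {"tx":0.4,"ty":-0.4,"tz":-0.6,"grip":0.6},
    {"tx":0.6,"ty":-0.5,"tz":-0.5},
    {"tx":0.6,"ty":-0.5},
    {"tx":0.6,"ty":-0.5},
    {"tx":0.6,"ty":-0.5},
    {"tx":0.6,"ty":-0.5},
    {"tx":0.6,"ty":-0.5},
    {"tx":0.6,"ty":-0.5},
    {"tx":0.6,"ty":-0.5},
    {"tx":0.6,"ty":-0.5},
    {"turn":0.8},
    {"turn":0.65},
  ],
  newtons=20,
)

```text
validation failed for argument at $.st...
```

```bash
python3 - <<'E'
from h import *
from bench import ctrl
s=ctrl.get_state();print(s["position"],axes(s),s["grip_width"],s["joint_positions"].round(2));print(rows([.553,-.072,.300],s))
E
```

```text
[ 0.18491913 -0.62264562  0.23557835] [[0.959, 0.285, -0.001], [0.285, -0.959, 0.002], [-0.0, -0.002, -1.0]] 1.003767972726873 [ 1.3   0.32 -0.07  1.45  0.02  1.37 -0.06]
[ 8.494 -7.052 -1.062]
```

send_rows(
  steps=[
    {"tx":0.4,"ty":-0.4,"tz":-0.6,"turn":0,"grip":0.6},
    {"tx":0.6,"ty":-0.5,"tz":-0.5,"turn":0,"grip":0.6},
    {"tx":0.6,"ty":-0.5,"tz":0,"turn":0,"grip":0.6},
    {"tx":0.6,"ty":-0.5,"tz":0,"turn":0,"grip":0.6},
    {"tx":0.6,"ty":-0.5,"tz":0,"turn":0,"grip":0.6},
    {"tx":0.6,"ty":-0.5,"tz":0,"turn":0,"grip":0.6},
    {"tx":0.6,"ty":-0.5,"tz":0,"turn":0,"grip":0.6},
    {"tx":0.6,"ty":-0.5,"tz":0,"turn":0,"grip":0.6},
    {"tx":0.6,"ty":-0.5,"tz":0,"turn":0,"grip":0.6},
    {"tx":0.6,"ty":-0.5,"tz":0,"turn":0,"grip":0.6},
    {"tx":0,"ty":0,"tz":0,"turn":0.8,"grip":0.6},
    {"tx":0,"ty":0,"tz":0,"turn":0.65,"grip":0.6},
  ],
  newtons=20,
)

```text
time: 1.6
position: [0.4351, -0.2413, 0.3022]
tool_rot: [-3.139, -0.133, 0.001]
ft_force: [0.4, 0.1, -0.0]
grip_width: 0.596
grip_force: 0.0
```

```bash
python3 - <<'E'
from h import *
from bench import ctrl
s=ctrl.get_state();print(s["position"],axes(s),s["grip_width"],s["joint_positions"].round(2));print(rows([.553,-.072,.300],s))
E
```

```text
[ 0.43507282 -0.24132221  0.30215756] [[0.996, 0.085, -0.001], [0.085, -0.996, 0.0], [-0.001, -0.0, -1.0]] 0.5956953175896984 [ 0.89 -0.01 -0.43  1.7  -0.01  1.45 -1.02]
[ 2.198 -2.645  0.034]
```

send_rows(
  steps=[
    {"tx":0.55,"ty":-0.66,"tz":0,"turn":0,"grip":0.6},
    {"tx":0.55,"ty":-0.66,"tz":0,"turn":0,"grip":0.6},
    {"tx":0.55,"ty":-0.66,"tz":0,"turn":0,"grip":0.6},
    {"tx":0.55,"ty":-0.66,"tz":0,"turn":0,"grip":0.6},
    {"tx":0,"ty":0,"tz":0.4,"turn":0,"grip":0.6},
    {"tx":0,"ty":0,"tz":0.4,"turn":0,"grip":0.6},
    {"tx":0,"ty":0,"tz":0.38,"turn":0,"grip":0.6},
    {"tx":0,"ty":0,"tz":0,"turn":0,"grip":0.6},
  ],
)

```text
time: 2.6
position: [0.5513, -0.0729, 0.2296]
tool_rot: [-3.138, -0.136, 0.007]
ft_force: [-0.6, 0.8, 0.9]
grip_width: 0.602
grip_force: 0.0
```

```bash
python3 - <<'E'
from h import *
from bench import ctrl
s=ctrl.get_state();print(s["position"],axes(s),s["grip_width"],s["ft_force"],s["joint_positions"].round(2))
ims=[]
for n in("top","scene"):
    i=ctrl.get_image(n);np.savez(f"pics/{n}1.npz",**i)
    u,v=proj(i,s["position"]);print(n,u,v);ims.append(crop(i,u,v,120,120,400,400))
cv2.imwrite("pics/m3.png",np.hstack(ims))
E
```

```text
[ 0.55130054 -0.07293495  0.22964626] [[0.996, 0.086, -0.004], [0.086, -0.996, 0.001], [-0.004, -0.001, -1.0]] 0.6015617638005233 [-0.58504441  0.7721107   0.89822611] [ 0.64  0.17 -0.62  1.68  0.1   1.33 -1.48]
top 406.71780890747243 242.6695875622219
scene 281.8176906854013 161.85049664487886
```

View pics/m3.png

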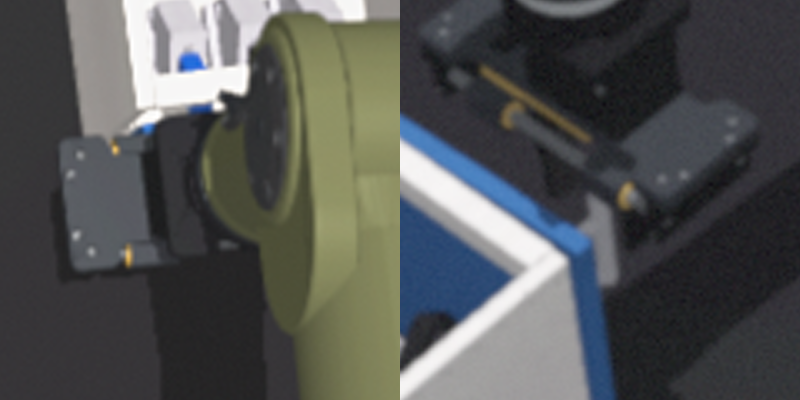

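The gripper straddles the bar with its wide 190 mm body along the jaw axis, and the door is slightly ajar. The fingers are at about (281,162) in the scene view. I close on the bar and start the swing, turning with the door.

send_rows(
  steps=[
    {"tx":0,"ty":0,"tz":0,"turn":0,"grip":0},
    {"tx":0,"ty":0,"tz":0,"turn":0,"grip":0},
    {"tx":0,"ty":0,"tz":0,"turn":0,"grip":0},
    {"tx":0,"ty":0,"tz":0,"turn":0,"grip":0},
    {"tx":-0.12,"ty":0.03,"tz":0,"turn":-0.25,"grip":0},
    {"tx":-0.23,"ty":0.066,"tz":0,"turn":-0.5,"grip":0},
    {"tx":-0.23,"ty":0.066,"tz":0,"turn":-0.5,"grip":0},
    {"tx":-0.23,"ty":0.066,"tz":0,"turn":-0.5,"grip":0},
    {"tx":-0.23,"ty":0.066,"tz":0,"turn":-0.5,"grip":0},
    {"tx":-0.23,"ty":0.066,"tz":0,"turn":-0.5,"grip":0},
  ],
  newtons=25,
)

```text
time: 3.95
position: [0.4841, -0.1114, 0.2317]
tool_rot: [-3.053, -0.737, 0.0]
ft_force: [0.0, 1.0, -0.4]
grip_width: 0.128
grip_force: 25.0
```

```bash
cat >> h.py <<'E'
def door(s):
    d=s["position"]-cab(-98,-118,0);a=np.arctan2(205,-42)+YAW
    return (np.arctan2(d[1],d[0])-a)%(2*np.pi),np.hypot(*d[:2])
def show():
    from bench import ctrl
    s=ctrl.get_state();print(s["time"],s["position"].round(4),axes(s),"w",round(s["grip_width"],3),"gf",s["grip_force"],"F",s["ft_force"].round(1),"q",s["joint_positions"].round(2).tolist());return s
E
python3 -c "
from h import *
print(door(show()))"
```

```text
3.95 [ 0.4841 -0.1114  0.2317] [[0.89, 0.456, -0.0], [0.456, -0.89, 0.001], [0.0, -0.001, -1.0]] w 0.128 gf 24.99904280528426 F [ 0.   1.  -0.4] q [0.77, 0.02, -0.6, 1.81, 0.01, 1.31, -0.93]
(np.float64(0.4173811045878031), np.float64(0.2064034315587014))
```

send_rows(
  steps=[
    {"tx":-0.37,"ty":0.113,"tz":0,"turn":-0.8,"grip":0},
    {"tx":-0.37,"ty":0.113,"tz":0,"turn":-0.8,"grip":0},
    {"tx":-0.37,"ty":0.113,"tz":0,"turn":-0.8,"grip":0},
    {"tx":-0.37,"ty":0.113,"tz":0,"turn":-0.8,"grip":0},
    {"tx":-0.37,"ty":0.113,"tz":0,"turn":-0.8,"grip":0},
    {"tx":-0.37,"ty":0.113,"tz":0,"turn":-0.8,"grip":0},
    {"tx":-0.37,"ty":0.113,"tz":0,"turn":-0.8,"grip":0},
    {"tx":-0.37,"ty":0.113,"tz":0,"turn":-0.8,"grip":0},
    {"tx":-0.37,"ty":0.113,"tz":0,"turn":-0.8,"grip":0},
    {"tx":-0.37,"ty":0.113,"tz":0,"turn":-0.8,"grip":0},
    {"tx":-0.37,"ty":0.113,"tz":0,"turn":-0.8,"grip":0},
    {"tx":0,"ty":0,"tz":0,"turn":0,"grip":0},
  ],
)

```text
time: 5.45
position: [0.4254, -0.3467, 0.2317]
tool_rot: [-2.078, -2.356, 0.002]
ft_force: [-3.2, -1.1, 2.3]
grip_width: 0.126
grip_force: 25.0
```

```bash
python3 -c "
from h import *
print(door(show()))"
```

```text
5.45 [ 0.4254 -0.3467  0.2317] [[-0.125, 0.992, -0.001], [0.992, 0.125, -0.001], [-0.001, -0.001, -1.0]] w 0.126 gf 24.997115414589643 F [-3.2 -1.1  2.3] q [0.97, 0.13, -0.37, 1.7, 0.05, 1.32, 0.72]
(np.float64(1.6685009344484083), np.float64(0.20770197300156942))
```

send_rows(
  steps=[
    {"tx":-0.35,"ty":0.11,"tz":0,"turn":-0.8,"grip":0},
    {"tx":0,"ty":0,"tz":0,"turn":0,"grip":0},
    {"tx":0,"ty":0,"tz":0,"turn":0,"grip":0.5},
    {"tx":0,"ty":0,"tz":0,"turn":0,"grip":0.5},
    {"tx":0,"ty":0,"tz":0,"turn":0,"grip":0.5},
    {"tx":0,"ty":0,"tz":-0.3,"turn":0,"grip":0.5},
    {"tx":0,"ty":0,"tz":-0.6,"turn":0,"grip":0.5},
    {"tx":0,"ty":0,"tz":-0.6,"turn":0,"grip":0.5},
    {"tx":0,"ty":0,"tz":-0.4,"turn":0,"grip":0.7},
  ],
)

```text
time: 6.58
position: [0.4362, -0.3646, 0.3493]
tool_rot: [1.937, 2.469, -0.0]
ft_force: [0.1, -0.1, -0.5]
grip_width: 0.552
grip_force: 0.0
```

```bash
python3 -c "
from h import *
s=show();print(door(s));print(rows([.55,.3085,.2],s))"
```

```text
6.575 [ 0.4362 -0.3646  0.3493] [[-0.238, 0.971, 0.003], [0.971, 0.238, -0.002], [-0.003, 0.002, -1.0]] w 0.552 gf 0.0 F [ 0.1 -0.1 -0.5] q [0.98, 0.13, -0.37, 1.46, 0.05, 1.55, 0.85]
(np.float64(1.7689931652112616), np.float64(0.2054752044359776))
[10.452  4.505  2.468]
```

send_rows(
  steps=[
    {"tx":0.61,"ty":0.43,"tz":0,"turn":0,"grip":0.7},
    {"tx":0.61,"ty":0.43,"tz":0,"turn":0,"grip":0.7},
    {"tx":0.61,"ty":0.43,"tz":0,"turn":0,"grip":0.7},
    {"tx":0.61,"ty":0.43,"tz":0,"turn":0,"grip":0.7},
    {"tx":0.61,"ty":0.43,"tz":0,"turn":0,"grip":0.7},
    {"tx":0.61,"ty":0.43,"tz":0,"turn":0,"grip":0.7},
    {"tx":0.61,"ty":0.43,"tz":0,"turn":0,"grip":0.7},
    {"tx":0.61,"ty":0.43,"tz":0,"turn":0,"grip":0.7},
    {"tx":0.61,"ty":0.43,"tz":0,"turn":0,"grip":0.7},
    {"tx":0.61,"ty":0.43,"tz":0,"turn":0,"grip":0.7},
    {"tx":0,"ty":0,"tz":0,"turn":0.6,"grip":0.7},
    {"tx":0,"ty":0,"tz":0,"turn":0.5,"grip":0.7},
  ],
)

```text
time: 8.07
position: [0.5993, 0.0535, 0.347]
tool_rot: [2.124, 2.314, 0.002]
ft_force: [-0.5, -0.6, -0.2]
grip_width: 0.702
grip_force: 0.0
```

```bash
python3 -c "
from h import *
s=show()"
```

```text
8.075 [0.5993 0.0535 0.347 ] [[-0.086, 0.996, 0.001], [0.996, 0.086, 0.0], [0.0, 0.001, -1.0]] w 0.702 gf 0.0 F [-0.5 -0.6 -0.2] q [0.43, 0.25, -0.69, 1.38, 0.16, 1.57, -0.16]
```

send_rows(
  steps=[
    {"tx":0,"ty":0.8,"tz":0,"turn":0,"grip":0.7},
    {"tx":0,"ty":0.8,"tz":0,"turn":0,"grip":0.7},
    {"tx":0,"ty":0.8,"tz":0,"turn":0,"grip":0.7},
    {"tx":0,"ty":0.8,"tz":0,"turn":0,"grip":0.7},
    {"tx":0,"ty":0.8,"tz":0,"turn":0,"grip":0.7},
    {"tx":0,"ty":0.8,"tz":0,"turn":0,"grip":0.7},
  ],
)

```text
time: 8.82
position: [0.8554, 0.0876, 0.3593]
tool_rot: [2.037, 2.324, 0.001]
ft_force: [-0.2, 3.4, 1.1]
grip_width: 0.699
grip_force: 0.0
```

```bash
python3 -c "
from h import *
s=show()"
```

```text
8.825 [0.8554 0.0876 0.3593] [[-0.131, 0.991, 0.039], [0.991, 0.132, -0.033], [-0.038, 0.034, -0.999]] w 0.699 gf 0.0 F [-0.2  3.4  1.1] q [-0.0, 0.94, -0.82, 0.33, 0.74, 1.93, -0.11]
```

send_rows(
  steps=[
    {"tx":0,"ty":0.8,"tz":0,"turn":0,"grip":0.7},
    {"tx":0,"ty":0.8,"tz":0,"turn":0,"grip":0.7},
    {"tx":0,"ty":0.8,"tz":0,"turn":0,"grip":0.7},
    {"tx":0,"ty":0.8,"tz":0,"turn":0,"grip":0.7},
  ],
)

```text
time: 9.32
position: [0.9236, 0.121, 0.3481]
tool_rot: [1.931, 2.296, 0.155]
ft_force: [0.5, 0.3, -0.0]
grip_width: 0.7
grip_force: 0.0
```

```bash
python3 -c "
from h import *
s=show()"
```

```text
9.325 [0.9236 0.121  0.3481] [[-0.168, 0.971, 0.171], [0.985, 0.172, -0.009], [-0.038, 0.166, -0.985]] w 0.7 gf 0.0 F [ 0.5  0.3 -0. ] q [-0.14, 1.07, -0.98, 0.06, 1.0, 1.87, -0.0]
```

send_rows(
  steps=[
    {"tx":0,"ty":1,"tz":0,"turn":0,"grip":0.7},
    {"tx":0,"ty":1,"tz":0,"turn":0,"grip":0.7},
    {"tx":0,"ty":1,"tz":0,"turn":0,"grip":0.7},
    {"tx":0,"ty":1,"tz":0,"turn":0,"grip":0.7},
    {"tx":0,"ty":1,"tz":0,"turn":0,"grip":0.7},
    {"tx":0,"ty":1,"tz":0,"turn":0,"grip":0.7},
  ],
)

```text
time: 10.07
position: [1.0286, 0.1431, 0.3335]
tool_rot: [1.8, 2.143, 0.409]
ft_force: [0.1, -1.1, 0.1]
grip_width: 0.702
grip_force: 0.0
```

```bash
python3 -c "
from h import *
s=show()"
```

```text
10.075 [1.0286 0.1431 0.3335] [[-0.161, 0.896, 0.413], [0.985, 0.169, 0.018], [-0.054, 0.41, -0.911]] w 0.702 gf 0.0 F [ 0.1 -1.1  0.1] q [-0.2, 1.12, 0.52, 0.06, -0.45, 1.55, 0.02]
```

send_rows(
  steps=[
    {"tx":0,"ty":1,"tz":0,"turn":0,"grip":0.7},
    {"tx":0,"ty":1,"tz":0,"turn":0,"grip":0.7},
    {"tx":0,"ty":1,"tz":0,"turn":0,"grip":0.7},
    {"tx":0,"ty":1,"tz":0,"turn":0,"grip":0.7},
    {"tx":0,"ty":1,"tz":0,"turn":0,"grip":0.7},
    {"tx":0,"ty":1,"tz":0,"turn":0,"grip":0.7},
  ],
)

```text
time: 10.82
position: [1.0936, 0.1646, 0.4022]
tool_rot: [1.654, 1.983, 0.646]
ft_force: [0.5, -0.2, 0.3]
grip_width: 0.705
grip_force: 0.0
```

```bash
python3 -c "
from h import *
s=show()"
```

```text
10.825 [1.0936 0.1646 0.4022] [[-0.159, 0.762, 0.628], [0.986, 0.16, 0.055], [-0.059, 0.628, -0.776]] w 0.705 gf 0.0 F [ 0.5 -0.2  0.3] q [-0.22, 1.11, 1.08, 0.06, -1.01, 1.32, 0.02]
```

send_rows(
  steps=[
    {"tx":0,"ty":-0.8,"tz":0,"turn":0,"grip":0.7},
    {"tx":0,"ty":-0.8,"tz":0,"turn":0,"grip":0.7},
    {"tx":0,"ty":-0.8,"tz":0,"turn":0,"grip":0.7},
    {"tx":0,"ty":-0.8,"tz":0,"turn":0,"grip":0.7},
  ],
)

```text
time: 11.32
position: [0.9906, 0.1455, 0.3185]
tool_rot: [1.648, 1.975, 0.66]
ft_force: [1.3, -0.3, 1.7]
grip_width: 0.701
grip_force: 0.0
```

```bash
python3 -c "
from h import *
s=show()"
```

```text
11.325 [0.9906 0.1455 0.3185] [[-0.159, 0.754, 0.638], [0.986, 0.158, 0.059], [-0.056, 0.638, -0.768]] w 0.701 gf 0.0 F [ 1.3 -0.3  1.7] q [-0.75, 0.83, 1.13, 1.09, -0.95, 0.94, 0.43]
```

send_rows(
  steps=[
    {"tx":0,"ty":-0.6,"tz":-0.49,"turn":0,"grip":0.7},
    {"tx":0,"ty":-0.6,"tz":-0.49,"turn":0,"grip":0.7},
    {"tx":0,"ty":-0.6,"tz":-0.49,"turn":0,"grip":0.7},
    {"tx":0,"ty":-0.6,"tz":-0.49,"turn":0,"grip":0.7},
    {"tx":0,"ty":-0.6,"tz":-0.49,"turn":0,"grip":0.7},
    {"tx":0,"ty":-0.6,"tz":-0.49,"turn":0,"grip":0.7},
    {"tx":0,"ty":-0.6,"tz":-0.49,"turn":0,"grip":0.7},
    {"tx":0,"ty":-0.6,"tz":-0.49,"turn":0,"grip":0.7},
    {"tx":0,"ty":-0.6,"tz":-0.49,"turn":0,"grip":0.7},
    {"tx":0,"ty":-0.6,"tz":-0.49,"turn":0,"grip":0.7},
    {"tx":0,"ty":-0.6,"tz":-0.49,"turn":0,"grip":0.7},
    {"tx":0,"ty":-0.6,"tz":-0.49,"turn":0,"grip":0.7},
  ],
)

```text
time: 12.82
position: [0.5948, 0.0774, 0.3379]
tool_rot: [1.675, 1.984, 0.669]
ft_force: [-0.5, 0.2, 0.7]
grip_width: 0.699
grip_force: 0.0
```

```bash
python3 -c "
from h import *
s=show()"
```

```text
12.825 [0.5948 0.0774 0.3379] [[-0.156, 0.765, 0.624], [0.987, 0.142, 0.073], [-0.033, 0.628, -0.778]] w 0.699 gf 0.0 F [-0.5  0.2  0.7] q [-0.46, -0.3, 0.21, 2.03, 0.21, 0.74, -0.18]
```

send_rows(
  steps=[
    {"tx":0,"ty":-0.6,"tz":-0.49,"turn":0,"grip":0.7},
    {"tx":0,"ty":-0.6,"tz":-0.49,"turn":0,"grip":0.7},
    {"tx":0,"ty":-0.6,"tz":-0.49,"turn":0,"grip":0.7},
    {"tx":0,"ty":-0.6,"tz":-0.49,"turn":0,"grip":0.7},
  ],
)

```text
time: 13.32
position: [0.5594, 0.0695, 0.2932]
tool_rot: [1.719, 2.016, 0.588]
ft_force: [-0.6, -1.7, 2.1]
grip_width: 0.704
grip_force: 0.0
```

```bash
python3 -c "
from h import *
s=show()"
```

```text
13.325 [0.5594 0.0695 0.2932] [[-0.144, 0.809, 0.57], [0.989, 0.144, 0.045], [-0.046, 0.57, -0.82]] w 0.704 gf 0.0 F [-0.6 -1.7  2.1] q [0.03, -0.3, -0.2, 2.09, 0.0, 0.74, -0.03]
```

send_rows(
  steps=[
    {"tx":0,"ty":-0.6,"tz":-0.8,"turn":0,"grip":0.7},
    {"tx":0,"ty":-0.6,"tz":-0.8,"turn":0,"grip":0.7},
    {"tx":0,"ty":-0.6,"tz":-0.8,"turn":0,"grip":0.7},
    {"tx":0,"ty":-0.6,"tz":-0.8,"turn":0,"grip":0.7},
    {"tx":0,"ty":-0.6,"tz":-0.8,"turn":0,"grip":0.7},
    {"tx":0,"ty":-0.6,"tz":-0.8,"turn":0,"grip":0.7},
  ],
)

```text
time: 14.08
position: [0.4908, 0.0817, 0.2303]
tool_rot: [1.842, 2.189, 0.506]
ft_force: [0.0, 0.6, 0.7]
grip_width: 0.702
grip_force: 0.0
```

```bash
python3 -c "
from h import *
s=show()"
```

```text
14.075 [0.4908 0.0817 0.2303] [[-0.18, 0.901, 0.394], [0.983, 0.147, 0.111], [0.042, 0.407, -0.912]] w 0.702 gf 0.0 F [0.  0.6 0.7] q [-0.06, -0.3, -0.11, 2.15, -0.1, 0.87, 0.05]
```

send_rows(
  steps=[
    {"tx":0,"ty":-0.9,"tz":-0.4,"turn":0,"grip":0.7},
    {"tx":0,"ty":-0.9,"tz":-0.4,"turn":0,"grip":0.7},
    {"tx":0,"ty":-0.9,"tz":-0.4,"turn":0,"grip":0.7},
    {"tx":0,"ty":-0.9,"tz":-0.4,"turn":0,"grip":0.7},
    {"tx":0,"ty":-0.9,"tz":-0.4,"turn":0,"grip":0.7},
    {"tx":0,"ty":-0.9,"tz":-0.4,"turn":0,"grip":0.7},
  ],
)

```text
time: 14.82
position: [0.3942, 0.0739, 0.1324]
tool_rot: [1.96, 2.297, 0.29]
ft_force: [0.6, -0.6, 1.2]
grip_width: 0.701
grip_force: 0.0
```

```bash
python3 -c "
from h import *
s=show()"
```

```text
14.825 [0.3942 0.0739 0.1324] [[-0.162, 0.965, 0.205], [0.986, 0.149, 0.075], [0.041, 0.214, -0.976]] w 0.701 gf 0.0 F [ 0.6 -0.6  1.2] q [0.01, -0.3, -0.21, 2.31, -0.12, 0.92, 0.03]
```

send_rows(
  steps=[
    {"tx":0,"ty":-0.8,"tz":-0.5,"turn":0,"grip":0.7},
    {"tx":0,"ty":-0.8,"tz":-0.5,"turn":0,"grip":0.7},
    {"tx":0,"ty":-0.8,"tz":-0.5,"turn":0,"grip":0.7},
  ],
)

```text
time: 15.2
position: [0.3411, 0.0838, 0.1029]
tool_rot: [1.997, 2.396, 0.175]
ft_force: [-0.9, 0.5, 0.3]
grip_width: 0.702
grip_force: 0.0
```

```bash
python3 -c "
from h import *
s=show()
t=load('top0');print('bush',plane(t,306,286,.04),'purple',plane(t,278,246,.09),'bottle',plane(t,224,168,.13))"
```

```text
15.2 [0.3411 0.0838 0.1029] [[-0.183, 0.979, 0.085], [0.982, 0.176, 0.074], [0.058, 0.097, -0.994]] w 0.702 gf 0.0 F [-0.9  0.5  0.3] q [0.17, -0.3, -0.38, 2.35, -0.2, 0.99, 0.09]
bush [0.46264324 0.14288111 0.04      ] purple [0.56013676 0.20657533 0.09      ] bottle [0.7420269  0.32612756 0.13      ]
```

send_rows(
  steps=[
    {"tx":-0.2,"ty":-0.8,"tz":-0.5,"turn":0,"grip":0.7},
    {"tx":-0.2,"ty":-0.8,"tz":-0.5,"turn":0,"grip":0.7},
    {"tx":0,"ty":0.5,"tz":0,"turn":0,"grip":0.7},
    {"tx":0,"ty":0.7,"tz":-0.3,"turn":0,"grip":0.7},
    {"tx":0,"ty":0.6,"tz":-0.6,"turn":0,"grip":0.7},
    {"tx":0,"ty":0.6,"tz":-0.6,"turn":0,"grip":0.7},
    {"tx":0,"ty":0.6,"tz":-0.6,"turn":0,"grip":0.7},
  ],
)

```text
time: 16.08
position: [0.4878, 0.0917, 0.2212]
tool_rot: [-2.005, -2.379, -0.089]
ft_force: [1.8, 0.7, 0.3]
grip_width: 0.702
grip_force: 0.0
```

```bash
python3 -c "
from h import *
s=show();print(rows([.55,.3085,.17],s))"
```

```text
16.075 [0.4878 0.0917 0.2212] [[-0.17, 0.985, 0.014], [0.984, 0.169, 0.063], [0.059, 0.024, -0.998]] w 0.702 gf 0.0 F [1.8 0.7 0.3] q [0.22, 0.0, -0.41, 1.85, -0.06, 1.26, -0.01]
[3.328 1.611 1.093]
```

send_rows(
  steps=[
    {"tx":0.55,"ty":0.27,"tz":0,"turn":0,"grip":0.7},
    {"tx":0.55,"ty":0.27,"tz":0,"turn":0,"grip":0.7},
    {"tx":0.55,"ty":0.27,"tz":0,"turn":0,"grip":0.7},
    {"tx":0.55,"ty":0.27,"tz":0,"turn":0,"grip":0.7},
    {"tx":0.55,"ty":0.27,"tz":0.3,"turn":0,"grip":0.7},
    {"tx":0.57,"ty":0.26,"tz":0.4,"turn":0,"grip":0.7},
    {"tx":0,"ty":0,"tz":0.4,"turn":0,"grip":0.7},
    {"tx":0,"ty":0,"tz":0,"turn":0,"grip":0.7},
  ],
)

```text
time: 17.08
position: [0.5474, 0.3075, 0.1656]
tool_rot: [-2.002, -2.377, -0.082]
ft_force: [-0.3, 0.6, -0.0]
grip_width: 0.703
grip_force: 0.0
```

```bash
python3 - <<'E'
from h import *
s=show();print(rows([.55,.3085,.097],s))
from bench import ctrl
ims=[]
for n in("top","scene"):
    i=ctrl.get_image(n);np.savez(f"pics/{n}2.npz",**i)
    print(n,proj(i,s["position"]));ims.append(crop(i,*proj(i,[.55,.3085,.13]),80,80,400,400))
cv2.imwrite("pics/m4.png",np.hstack(ims))
E
```

```text
17.075 [0.5474 0.3075 0.1656] [[-0.17, 0.985, 0.009], [0.984, 0.169, 0.061], [0.059, 0.019, -0.998]] w 0.703 gf 0.0 F [-0.3  0.6 -0. ] q [-0.08, 0.34, -0.55, 1.62, 0.14, 1.19, -0.48]
[-0.058  0.023  1.143]
top [229.47157927 250.31288406]
scene [427.35474335 301.58665723]
```

View pics/m4.png

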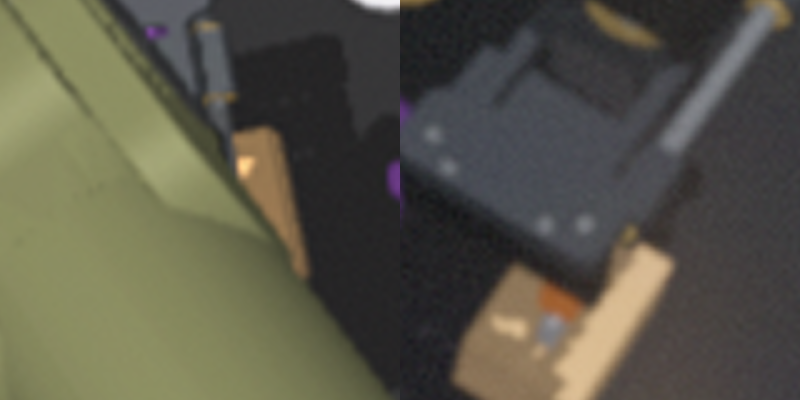

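The arm hides most of the gauge. The stand and the orange grip sit beneath the jaws as measured. I descend and grip.

send_rows(
  steps=[
    {"tx":-0.06,"ty":0.02,"tz":0.4,"turn":0,"grip":0.7},
    {"tx":0,"ty":0,"tz":0.4,"turn":0,"grip":0.7},
    {"tx":0,"ty":0,"tz":0.34,"turn":0,"grip":0.7},
    {"tx":0,"ty":0,"tz":0,"turn":0,"grip":0},
    {"tx":0,"ty":0,"tz":0,"turn":0,"grip":0},
    {"tx":0,"ty":0,"tz":0,"turn":0,"grip":0},
    {"tx":0,"ty":0,"tz":0,"turn":0,"grip":0},
  ],
  newtons=35,
)

```text
time: 18.05
position: [0.5513, 0.3086, 0.099]
tool_rot: [-2.004, -2.378, -0.088]
ft_force: [-0.6, -0.2, 3.1]
grip_width: 0.342
grip_force: 35.0
```

```bash
python3 -c "
from h import *
s=show()"
```

```text
18.05 [0.5513 0.3086 0.099 ] [[-0.17, 0.985, 0.013], [0.984, 0.168, 0.063], [0.06, 0.024, -0.998]] w 0.342 gf 34.98646080493927 F [-0.6 -0.2  3.1] q [-0.09, 0.41, -0.54, 1.68, 0.18, 1.07, -0.5]
```

send_rows(
  steps=[
    {"tx":0,"ty":0,"tz":-0.3,"turn":0,"grip":0},
    {"tx":0,"ty":0,"tz":-0.5,"turn":0,"grip":0},
    {"tx":0,"ty":0,"tz":-0.6,"turn":0,"grip":0},
    {"tx":0,"ty":0,"tz":-0.6,"turn":0,"grip":0},
    {"tx":-0.3,"ty":0,"tz":-0.6,"turn":0,"grip":0},
    {"tx":-0.5,"ty":0,"tz":-0.6,"turn":0,"grip":0},
    {"tx":-0.6,"ty":0,"tz":-0.5,"turn":0,"grip":0},
    {"tx":-0.6,"ty":0,"tz":0,"turn":0,"grip":0},
    {"tx":-0.6,"ty":0.2,"tz":0,"turn":0,"grip":0},
    {"tx":-0.6,"ty":0.2,"tz":0,"turn":0,"grip":0},
    {"tx":-0.6,"ty":0.3,"tz":0,"turn":0,"grip":0},
    {"tx":-0.2,"ty":0.6,"tz":0,"turn":0.5,"grip":0},
  ],
)

```text
time: 19.55
position: [0.6666, 0.0673, 0.309]
tool_rot: [-2.094, -2.3, -0.083]
ft_force: [0.7, 0.0, -1.4]
grip_width: 0.338
grip_force: 34.9
```

```bash
python3 - <<'E'
from h import *
s=show()
from bench import ctrl
for n in("top","scene"):
    i=ctrl.get_image(n);np.savez(f"pics/{n}3.npz",**i)
    hsv=cv2.cvtColor(i["pixels"],cv2.COLOR_RGB2HSV);m=cv2.inRange(hsv,(5,150,90),(17,255,255))
    k,l,st,c=cv2.connectedComponentsWithStats(m);print(n,proj(i,s["position"]),[(x[:5].tolist(),y.round(1).tolist()) for x,y in zip(st[1:],c[1:]) if x[4]>8])
E
```

```text
19.55 [0.6666 0.0673 0.309 ] [[-0.094, 0.995, 0.014], [0.994, 0.093, 0.06], [0.058, 0.019, -0.998]] w 0.338 gf 34.91713285446167 F [ 0.7  0.  -1.4] q [0.19, 0.36, -0.41, 1.29, 0.09, 1.5, -0.11]
top [339.72830865 181.08097964] [([424, 91, 104, 47, 3272], [481.0, 109.1]), ([429, 128, 45, 11, 303], [450.5, 133.8])]
scene [280.09902124 211.99972696] [([274, 208, 15, 27, 265], [281.1, 220.9])]
```

send_rows(
  steps=[
    {"tx":0,"ty":0.8,"tz":0,"turn":0,"grip":0},
    {"tx":0,"ty":0.8,"tz":0,"turn":0,"grip":0},
    {"tx":0,"ty":0.8,"tz":0,"turn":0,"grip":0},
    {"tx":0,"ty":0.8,"tz":0,"turn":0,"grip":0},
    {"tx":0,"ty":0.8,"tz":0,"turn":0,"grip":0},
    {"tx":0,"ty":1,"tz":0,"turn":0,"grip":0},
    {"tx":0,"ty":1,"tz":0,"turn":0,"grip":0},
    {"tx":0,"ty":1,"tz":0,"turn":0,"grip":0},
    {"tx":0,"ty":1,"tz":0,"turn":0,"grip":0},
    {"tx":0,"ty":1,"tz":0,"turn":0,"grip":0},
    {"tx":0,"ty":1,"tz":0,"turn":0,"grip":0},
    {"tx":0,"ty":1,"tz":0,"turn":0,"grip":0},
  ],
)

```text
time: 21.15
position: [1.0082, 0.1224, 0.2625]
tool_rot: [1.968, 2.22, 0.371]
ft_force: [-0.5, -1.1, -1.2]
grip_width: 0.338
grip_force: 34.9
```

```bash
python3 -c "
from h import *
s=show()"
```

```text
21.15 [1.0082 0.1224 0.2625] [[-0.127, 0.953, 0.275], [0.991, 0.108, 0.084], [0.05, 0.283, -0.958]] w 0.338 gf 34.9245411157608 F [-0.5 -1.1 -1.2] q [-0.15, 1.19, 0.74, 0.06, -0.78, 1.62, 0.0]
```

send_rows(
  steps=[
    {"tx":0,"ty":1,"tz":0,"turn":0,"grip":0},
    {"tx":0,"ty":1,"tz":0,"turn":0,"grip":0},
    {"tx":0,"ty":1,"tz":0,"turn":0,"grip":0},
    {"tx":0,"ty":1,"tz":0,"turn":0,"grip":0},
    {"tx":0,"ty":1,"tz":0,"turn":0,"grip":0},
    {"tx":0,"ty":1,"tz":0,"turn":0,"grip":0},
  ],
)

```text
time: 21.9
position: [1.0895, 0.1323, 0.3056]
tool_rot: [1.83, 2.051, 0.623]
ft_force: [0.1, 0.3, -1.1]
grip_width: 0.34
grip_force: 34.9
```

```bash
python3 -c "
from h import *
s=show()"
```

```text
21.9 [1.0895 0.1323 0.3056] [[-0.127, 0.85, 0.511], [0.991, 0.083, 0.108], [0.049, 0.52, -0.853]] w 0.34 gf 34.930391907691956 F [ 0.1  0.3 -1.1] q [-0.15, 1.19, 1.13, 0.06, -1.16, 1.38, 0.01]
```

send_rows(
  steps=[
    {"tx":0,"ty":1,"tz":0,"turn":0,"grip":0},
    {"tx":0,"ty":1,"tz":0,"turn":0,"grip":0},
    {"tx":0,"ty":1,"tz":0,"turn":0,"grip":0},
    {"tx":0,"ty":1,"tz":0,"turn":0,"grip":0},
    {"tx":0,"ty":1,"tz":0,"turn":0,"grip":0},
    {"tx":0,"ty":1,"tz":0,"turn":0,"grip":0},
  ],
)

```text
time: 22.65
position: [1.1333, 0.1325, 0.4189]
tool_rot: [1.687, 1.876, 0.835]
ft_force: [-0.2, 0.1, 0.0]
grip_width: 0.339
grip_force: 34.9
```

```bash
python3 -c "
from h import *
s=show()"
```

```text
22.65 [1.1333 0.1325 0.4189] [[-0.125, 0.699, 0.705], [0.991, 0.054, 0.122], [0.047, 0.713, -0.699]] w 0.339 gf 34.935577511787415 F [-0.2  0.1  0. ] q [-0.15, 1.13, 1.2, 0.06, -1.24, 1.2, 0.01]
```

send_rows(
  steps=[
    {"tx":0,"ty":1,"tz":0,"turn":0,"grip":0},
    {"tx":0,"ty":1,"tz":0,"turn":0,"grip":0},
    {"tx":0,"ty":1,"tz":0,"turn":0,"grip":0},
    {"tx":0,"ty":1,"tz":0,"turn":0,"grip":0},
  ],
)

```text
time: 23.15
position: [1.1385, 0.1287, 0.5202]
tool_rot: [1.593, 1.763, 0.953]
ft_force: [-0.0, -0.7, -1.2]
grip_width: 0.342
grip_force: 34.9
```

```bash
python3 -c "
from h import *
s=show()"
```

```text
23.15 [1.1385 0.1287 0.5202] [[-0.125, 0.582, 0.804], [0.991, 0.035, 0.129], [0.047, 0.812, -0.581]] w 0.342 gf 34.93868708610535 F [-0.  -0.7 -1.2] q [-0.15, 1.06, 1.21, 0.06, -1.24, 1.11, 0.01]
```

```bash
cat > kin.py <<'E'
from h import *
from scipy.optimize import least_squares
D=[([.1849,-.6226,.2355],[1.2961,.3218,-.0701,1.4517,.0226,1.3708,-.0569]),([.4351,-.2413,.3022],[.89,-.01,-.43,1.7,-.01,1.45,-1.02]),
([.5513,-.0729,.2296],[.64,.17,-.62,1.68,.1,1.33,-1.48]),([.4362,-.3646,.3493],[.98,.13,-.37,1.46,.05,1.55,.85]),
([.5993,.0535,.347],[.43,.25,-.69,1.38,.16,1.57,-.16]),([.9236,.121,.3481],[-.14,1.07,-.98,.06,1.0,1.87,0]),
([.9906,.1455,.3185],[-.75,.83,1.13,1.09,-.95,.94,.43]),([.5594,.0695,.2932],[.03,-.3,-.2,2.09,0,.74,-.03]),
([.3942,.0739,.1324],[.01,-.3,-.21,2.31,-.12,.92,.03]),([.5474,.3075,.1656],[-.08,.34,-.55,1.62,.14,1.19,-.48]),([1.1385,.1287,.5202],[-.15,1.06,1.21,.06,-1.24,1.11,.01])]
lo=np.array([-2.86,-.3,-1.38,.06,-1.56,.09,-2.69]);hi=np.array([2.86,2.09,1.24,2.45,4.7,2.05,2.69])
Rz=lambda a:R.from_euler('z',a).as_matrix();Ry=lambda a:R.from_euler('y',a).as_matrix()
def fk(p,q,s,allp=False):
    H,L1,L2,L3,a,b,c=p;M=Rz(s[0]*q[0]);o=np.array([0,0,H]);P=[o]
    M=M@Ry(q[1])@Rz(s[1]*q[2]);o=o+M@[a,0,L1];P.append(o)
    M=M@Ry(q[3])@Rz(s[2]*q[4]);o=o+M@[b,0,L2];P.append(o)
    M=M@Ry(q[5]);o=o+M@[c,0,L3];P.append(o)
    M=M@Rz(s[3]*q[6]+np.pi/2)
    return (o,M,P) if allp else (o,M)
def fit():
    import itertools;best=None
    for s in itertools.product([-1],[1,-1],[1,-1],[1]):
        f=lambda p:np.concatenate([fk(p,q,s)[0]-x for x,q in D])
        r=least_squares(f,[.35,.4,.4,.25,0,0,0],loss='soft_l1',f_scale=.01)
        if best is None or r.cost<best[0]: best=(r.cost,r.x,s,np.abs(f(r.x)).max())
    return best
E
python3 - <<'E'
from kin import *
b=fit();print(b)
from bench import ctrl
st=ctrl.get_state();o,M=fk(b[1],st["joint_positions"],b[2]);print(o,M.round(3).tolist());Rt=R.from_rotvec(st["tool_rot"]).as_matrix()
off=(M.T@Rt);print("rot offset",R.from_matrix(off).as_rotvec())
tip=np.array([-.0055,0,.091])
ax=np.array([-.06,0,.998])
for T in(None,):
  for d in(-40,0,20):
    a=Rt@ax;TCP=cab(-45,-50,85)-Rt@tip+a*d/1000
    best=None
    for k in range(20):
        rng=np.random.default_rng(k);x0=lo+(hi-lo)*rng.random(7)
        def g(q):
            o,M=fk(b[1],q,b[2]);return np.r_[(o-TCP)*10,(R.from_matrix(M@off).inv()*R.from_matrix(Rt)).as_rotvec(),(q-st["joint_positions"])*1e-3]
        r=least_squares(g,x0,bounds=(lo,hi))
        if best is None or r.cost<best.cost: best=r
    print(d,TCP.round(4),"res",best.fun[:6].round(3),best.x.round(2),[p.round(2).tolist() for p in fk(b[1],best.x,b[2],1)[2]])
E
```

```text
(np.float64(0.0019296826130527063), array([ 0.22910765,  0.47573387,  0.50057291,  0.36803482, -0.01011658,
       -0.02248909, -0.01442834]), (-1, -1, -1, 1), np.float64(0.027463386029636355))
[1.14179677 0.15774825 0.5160042 ] [[-0.114, 0.584, 0.804], [0.992, 0.016, 0.129], [0.062, 0.811, -0.581]]
rot offset [-3.20645921e-17 -6.65331442e-17 -1.87819877e-02]
-40 [ 0.5587 -0.2053  0.1615] res [ 0. -0.  0. -0. -0. -0.] [-0.3  -0.06  0.95  2.32 -1.4   0.6  -1.88] [[0.0, 0.0, 0.23], [-0.04, -0.0, 0.7], [0.26, -0.24, 0.38], [0.56, -0.21, 0.16]]
0 [ 0.591  -0.2026  0.1381] res [-0. -0.  0. -0. -0. -0.] [ 0.24  0.07  0.38  2.28 -1.56  0.63 -1.98] [[0.0, 0.0, 0.23], [0.02, -0.0, 0.7], [0.3, -0.24, 0.36], [0.59, -0.2, 0.14]]
20 [ 0.6072 -0.2012  0.1265] res [ 0. -0.  0. -0. -0. -0.] [ 1.23  0.13 -0.67  2.26 -1.56  0.51 -2.02] [[0.0, 0.0, 0.23], [0.01, -0.05, 0.7], [0.31, -0.24, 0.35], [0.61, -0.2, 0.13]]
```

```bash
python3 - <<'E'
from h import *
from bench import ctrl
s=show()
Rt=R.from_rotvec(s["tool_rot"]);tip=s["position"]+Rt.apply([-.0055,0,.091]);end=s["position"]
fr=[ctrl.get_image("top") for _ in range(4)];t=fr[0];t["pixels"]=np.mean([f["pixels"] for f in fr],0).astype(np.uint8);np.savez("pics/top4.npz",**t)
sc=ctrl.get_image("scene");np.savez("pics/scene4.npz",**sc)
m=cab(-45,-50,85);a=np.array([-np.sin(.698),0,np.cos(.698)])
print("mouth px",proj(t,m),"slot ends",[proj(t,cab(-45+l*.766,-50,85+l*.643)).round(2) for l in(-19.5,19.5)],"head edges",[proj(t,cab(-45,-50+y,85)).round(2) for y in(-13,13)])
print("tip",proj(t,tip),proj(sc,tip),"end",proj(t,end),proj(sc,end))
ims=[crop(t,*proj(t,m),40,40,400,400),crop(sc,*proj(sc,(tip+end)/2),60,60,400,400)]
cv2.imwrite("pics/m5.png",np.hstack(ims))
E
```

```text
23.15 [1.1385 0.1287 0.5202] [[-0.125, 0.582, 0.804], [0.991, 0.035, 0.129], [0.047, 0.812, -0.581]] w 0.342 gf 34.93868708610535 F [-0.  -0.7 -1.2] q [-0.15, 1.06, 1.21, 0.06, -1.24, 1.11, 0.01]
mouth px [443.80497673 199.5104119 ] slot ends [array([443.14, 206.4 ]), array([444.48, 192.47])] head edges [array([449.12, 198.95]), array([438.49, 200.08])]
tip [ 295.3812526  -163.15320466] [-118.34647357  470.37856058] end [ 298.60458256 -152.96595807] [-79.17394886 396.0014294 ]
```

View pics/m5.png

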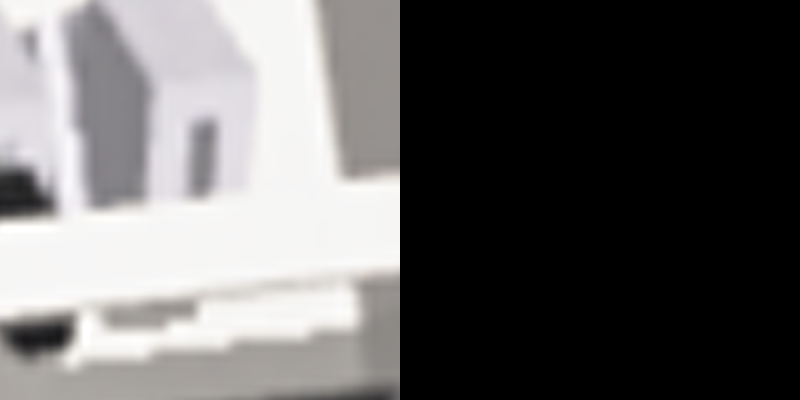

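The averaged crop puts the slot's visible upper end at top (444.5,191.5). The prediction for the centred clamp is (444.5,192.5), so the slot is within about 1 mm of nominal in y. The scene crop is empty because the gauge is out of that view. Next I compute the waypoint shifts.

```bash
python3 - <<'E'
from h import *
from bench import ctrl
s=ctrl.get_state();Rm=R.from_rotvec(s["tool_rot"]);p=s["position"]
for w in([.75,0,.45],[.62,-.2,.42],[.53,-.207,.30],[.53,-.207,.182]):
    print(w,(Rm.inv().apply(np.array(w)-p)/.06).round(2));p=np.array(w)
E
```

```text
[0.75, 0, 0.45] [-1.37 -4.78 -4.81]
[0.62, -0.2, 0.42] [-3.06 -1.79 -1.87]
[0.53, -0.207, 0.3] [-0.02 -2.5  -0.05]
[0.53, -0.207, 0.182] [-0.09 -1.59  1.15]
```

send_rows(
  steps=[
    {"tx":-0.14,"ty":-0.48,"tz":-0.48,"turn":0,"grip":0},
    {"tx":-0.14,"ty":-0.48,"tz":-0.48,"turn":0,"grip":0},
    {"tx":-0.14,"ty":-0.48,"tz":-0.48,"turn":0,"grip":0},
    {"tx":-0.14,"ty":-0.48,"tz":-0.48,"turn":0,"grip":0},
    {"tx":-0.14,"ty":-0.48,"tz":-0.48,"turn":0,"grip":0},
    {"tx":-0.14,"ty":-0.48,"tz":-0.48,"turn":0,"grip":0},
    {"tx":-0.14,"ty":-0.48,"tz":-0.48,"turn":0,"grip":0},
    {"tx":-0.14,"ty":-0.48,"tz":-0.48,"turn":0,"grip":0},
    {"tx":-0.14,"ty":-0.48,"tz":-0.48,"turn":0,"grip":0},
    {"tx":-0.14,"ty":-0.48,"tz":-0.48,"turn":0,"grip":0},
  ],
)

```text
time: 24.65
position: [0.7999, 0.0118, 0.4623]
tool_rot: [1.602, 1.758, 0.946]
ft_force: [0.1, -0.8, -2.0]
grip_width: 0.342
grip_force: 34.9
```

```bash
python3 -c "
from h import *
s=show();print(rows([.63,-.2,.42],s))"
```

```text
24.65 [0.7999 0.0118 0.4623] [[-0.117, 0.586, 0.802], [0.992, 0.03, 0.122], [0.047, 0.81, -0.584]] w 0.342 gf 34.93931293487549 F [ 0.1 -0.8 -2. ] q [-1.19, -0.06, 1.17, 1.68, -0.15, 0.55, 0.19]
[-3.204 -2.337 -2.291]
```

send_rows(
  steps=[
    {"tx":-0.4,"ty":-0.29,"tz":-0.29,"turn":0,"grip":0},
    {"tx":-0.4,"ty":-0.29,"tz":-0.29,"turn":0,"grip":0},
    {"tx":-0.4,"ty":-0.29,"tz":-0.29,"turn":0,"grip":0},
    {"tx":-0.4,"ty":-0.29,"tz":-0.29,"turn":0,"grip":0},
    {"tx":-0.4,"ty":-0.29,"tz":-0.29,"turn":0,"grip":0},
    {"tx":-0.4,"ty":-0.29,"tz":-0.29,"turn":0,"grip":0},
    {"tx":-0.4,"ty":-0.29,"tz":-0.29,"turn":0,"grip":0},
    {"tx":-0.4,"ty":-0.29,"tz":-0.29,"turn":0,"grip":0},
  ],
)

```text
time: 25.65
position: [0.6298, -0.2001, 0.4225]
tool_rot: [1.601, 1.757, 0.947]
ft_force: [0.3, -1.3, -1.9]
grip_width: 0.338
grip_force: 34.9
```

```bash
python3 -c "
from h import *
s=show();print(rows([.53,-.207,.42],s))"
```

```text
25.65 [ 0.6298 -0.2001  0.4225] [[-0.116, 0.584, 0.803], [0.992, 0.03, 0.122], [0.047, 0.811, -0.583]] w 0.338 gf 34.94029641151428 F [ 0.3 -1.3 -1.9] q [-0.27, -0.29, 0.68, 1.93, -0.5, 0.68, 0.83]
[ 0.078 -1.009 -1.325]
```

send_rows(
  steps=[
    {"tx":0,"ty":-0.46,"tz":0.03,"turn":0,"grip":0},
    {"tx":0,"ty":-0.46,"tz":0.03,"turn":0,"grip":0},
    {"tx":0,"ty":-0.43,"tz":-0.17,"turn":0,"grip":0},
    {"tx":0,"ty":-0.43,"tz":-0.17,"turn":0,"grip":0},
    {"tx":0,"ty":-0.43,"tz":-0.17,"turn":0,"grip":0},
  ],
)

```text
time: 26.28
position: [0.5388, -0.2055, 0.3363]
tool_rot: [1.601, 1.758, 0.947]
ft_force: [0.2, -0.3, -0.2]
grip_width: 0.339
grip_force: 34.9
```

```bash
python3 -c "
from h import *
s=show();print(rows([.53,-.207,.182],s))"
```

```text
26.275 [ 0.5388 -0.2055  0.3363] [[-0.117, 0.585, 0.803], [0.992, 0.031, 0.122], [0.047, 0.811, -0.584]] w 0.339 gf 34.93984758853912 F [ 0.2 -0.3 -0.2] q [0.57, -0.3, 0.11, 2.17, -0.95, 0.79, 1.31]
[-0.128 -2.171  1.381]
```

send_rows(
  steps=[
    {"tx":0,"ty":-0.25,"tz":-0.1,"turn":0,"grip":0},
    {"tx":-0.03,"ty":-0.4,"tz":0.29,"turn":0,"grip":0},
    {"tx":-0.03,"ty":-0.4,"tz":0.29,"turn":0,"grip":0},
    {"tx":-0.03,"ty":-0.4,"tz":0.29,"turn":0,"grip":0},
    {"tx":-0.03,"ty":-0.4,"tz":0.29,"turn":0,"grip":0},
    {"tx":0,"ty":-0.32,"tz":0.25,"turn":0,"grip":0},
  ],
)

```text
time: 27.02
position: [0.5298, -0.2074, 0.1859]
tool_rot: [1.601, 1.758, 0.945]
ft_force: [0.1, -0.7, -1.5]
grip_width: 0.34
grip_force: 34.9
```

```bash
cat >> h.py <<'E'
def gauge(s,yoff=.5,xoff=1.5):
    """gauge tip in slot frame (mm): into-slot depth w, lateral l (+x side), y; gauge tilt deg, azimuth & roll rel. cabinet"""
    Rt=R.from_rotvec(s["tool_rot"]);tip=s["position"]+Rt.apply([-.0055,0,.091]);a=Rt.apply([-.06,0,.998]);n=Rt.apply([.998,0,.06])
    Ci=R.from_euler('z',-YAW);v=Ci.apply(tip-cab(-45+xoff,-50+yoff,85))*1000;a=Ci.apply(a);n=Ci.apply(n)
    S,C=np.sin(np.radians(40)),np.cos(np.radians(40))
    print("w %.1f l %.1f y %.1f | T %.1f az %.1f normal %s"%(v[0]*S-v[2]*C,v[0]*C+v[2]*S,v[1],np.degrees(np.arccos(-a[2])),np.degrees(np.arctan2(a[1],a[0])),n.round(3)))
    # unit moves in tool units (60mm) per mm of w,l,y
    B=R.from_euler('z',YAW).apply(np.array([[S,0,-C],[C,0,S],[0,1,0]]));print("per mm w,l,y:",(Rt.inv().apply(B)/60).round(4).tolist())
E
python3 -c "
from h import *
s=show();gauge(s)"
```

```text
27.025 [ 0.5298 -0.2074  0.1859] [[-0.117, 0.585, 0.802], [0.992, 0.031, 0.122], [0.046, 0.81, -0.584]] w 0.34 gf 34.939656257629395 F [ 0.1 -0.7 -1.5] q [0.72, -0.11, -0.0, 2.35, -1.37, 0.69, 1.86]
w -77.0 l -17.9 y -0.7 | T 54.1 az -0.5 normal [0.017 1.    0.011]
per mm w,l,y: [[-0.0009, -0.0041, 0.0161], [0.0001, 0.0162, 0.0041], [0.0166, -0.0003, 0.0009]]
```

send_rows(
  steps=[
    {"tx":-0.012,"ty":0,"tz":0.29,"turn":0,"grip":0},
    {"tx":-0.012,"ty":0,"tz":0.29,"turn":0,"grip":0},
    {"tx":-0.012,"ty":-0.01,"tz":0.29,"turn":0,"grip":0},
    {"tx":-0.012,"ty":0,"tz":0.28,"turn":0,"grip":0},
    {"tx":0,"ty":0,"tz":0,"turn":0,"grip":0},
  ],
)

```text
time: 27.65
position: [0.5856, -0.2016, 0.1469]
tool_rot: [1.601, 1.761, 0.947]
ft_force: [-1.4, -0.4, -1.4]
grip_width: 0.344
grip_force: 34.9
```

```bash
python3 - <<'E'
from h import *
s=show();gauge(s)
from bench import ctrl
t=ctrl.get_image("top");sc=ctrl.get_image("scene")
tip=s["position"]+R.from_rotvec(s["tool_rot"]).apply([-.0055,0,.091]);print(proj(t,tip),proj(sc,tip))
cv2.imwrite("pics/m6.png",np.hstack([crop(t,*proj(t,tip),60,60,400,400),crop(sc,*proj(sc,tip),100,100,400,400)]))
E
```

```text
27.65 [ 0.5856 -0.2016  0.1469] [[-0.119, 0.587, 0.801], [0.992, 0.032, 0.124], [0.048, 0.809, -0.585]] w 0.344 gf 34.93863523006439 F [-1.4 -0.4 -1.4] q [0.8, 0.06, -0.19, 2.29, -1.55, 0.59, 2.02]
w -11.0 l -0.1 y 0.5 | T 54.0 az -0.3 normal [0.015 1.    0.012]
per mm w,l,y: [[-0.001, -0.004, 0.0161], [0.0001, 0.0162, 0.0041], [0.0166, -0.0003, 0.0009]]
[444.68788956 201.23501812] [213.07402878 199.57164513]
```

View pics/m6.png

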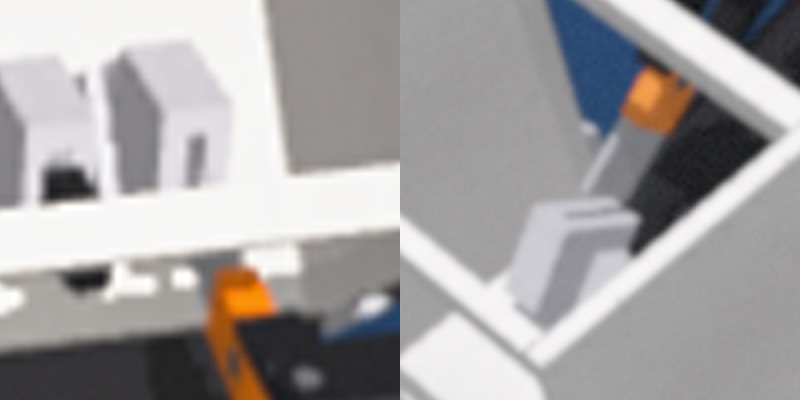

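The blade is right at the mouth with the tip near top (444.7,201) and scene (213,200), and the slot's dark line points along the blade. Before touching I check the grip's bottom corners against prediction, to catch a lateral offset in the hand.

```bash
python3 - <<'E'
from h import *
from bench import ctrl
s=ctrl.get_state();t=load("top4");sc=load("scene4")
Rt=R.from_rotvec(s["tool_rot"]);tip=s["position"]+Rt.apply([-.0055,0,.091]);a=Rt.apply([-.06,0,.998]);n=Rt.apply([.998,0,.06]);m=Rt.apply([0,1,0])
pt=lambda sx,mm,nn:tip-a*sx/1000+m*mm/1000+n*nn/1000
T0=proj(t,tip);S0=proj(sc,tip)
ct=lambda p:((proj(t,p)-T0)*400/60+200).round(0)
cs=lambda p:((proj(sc,p)-S0)*4+[600,200]).round(0)
for nm,q in dict(gripbot_up_L=(45,15,8),gripbot_up_R=(45,15,-8),gripbot_lo_L=(45,-15,8),blade_tip_up=(0,18,0),blade_tip_lo=(0,-18,0),blade45up=(45,18,0),gripend_up_L=(90,15,8),).items(): print(nm,ct(pt(*q)),cs(pt(*q)))
for l in(-19.5,19.5): p=cab(-43.5+l*.766,-49.5,85+l*.643);print("slot end",l,ct(p),cs(p))
E
```

```text
gripbot_up_L [219. 262.] [635. 132.]
gripbot_up_R [265. 258.] [615. 117.]
gripbot_lo_L [204. 321.] [667. 143.]
blade_tip_up [209. 164.] [580. 195.]
blade_tip_lo [191. 235.] [620. 205.]
blade45up [244. 254.] [622. 124.]
gripend_up_L [256. 357.] [677.  61.]
slot end -19.5 [182. 230.] [619. 218.]
slot end 19.5 [191. 137.] [569. 223.]
```

```bash
python3 - <<'E'
from h import *
from bench import ctrl
s=ctrl.get_state();t=ctrl.get_image("top");t4=load("top4");sc=ctrl.get_image("scene")
print(s["position"],[(np.abs(t4["cam_to_world"]-t["cam_to_world"]).max()),np.abs(load("top0")["cam_to_world"]-t["cam_to_world"]).max()])
tip=s["position"]+R.from_rotvec(s["tool_rot"]).apply([-.0055,0,.091])
print(proj(t,tip),proj(t4,tip))
for i in(t,sc):
  print([proj(i,cab(-45+l*.766,-50,85+l*.643)).round(2) for l in(-19.5,0,19.5)],proj(i,cab(-43.5+19.5*.766,-49.5,85+19.5*.643)))
E
```

```text
[ 0.58518671 -0.20320425  0.14795785] [np.float64(0.0), np.float64(0.0)]
[445.58820631 201.29128444] [445.58820631 201.29128444]
[array([443.14, 206.4 ]), array([443.8 , 199.51]), array([444.48, 192.47])] [444.19656898 191.88089412]
[array([217.75, 202.64]), array([211.59, 203.21]), array([205.26, 203.81])] [204.89194951 204.34353431]
```

```bash
python3 - <<'E'
from h import *
t=load("top4");Ci=R.from_euler('z',-YAW)
f=lambda u,v,z:(Ci.apply(plane(t,u,v,z)-CAB)*1000).round(1)
print("grip L,R bottom up edge",f(444.69+17/6.667,201.24+68/6.667,.132),f(444.69+62/6.667,201.24+68/6.667,.132))
print("slot top end",f(444.5,191.6,.0975),"slot lower",f(443.8,199.0,.0855),"head edges",f(438.6,199,.085),f(448.6,199,.085))
E
```

```text
grip L,R bottom up edge [-80.3 -39.9 132. ] [-82.  -55.5 132. ]
slot top end [-28.  -50.3  97.5] slot lower [-43.8 -50.   85.5] head edges [-42.4 -37.6  85. ] [-45.  -61.7  85. ]
```

In-image comparison: the blade's mid-plane is at cabinet y ≈ -47.7 and the slot's is at ≈ -50, so I shift about -2.2 mm in y and then ease in.

send_rows(
  steps=[
    {"tx":-0.037,"ty":0,"tz":0.05,"turn":0,"grip":0},
    {"tx":0,"ty":0,"tz":0.06,"turn":0,"grip":0},
    {"tx":0,"ty":0,"tz":0.05,"turn":0,"grip":0},
    {"tx":0,"ty":0,"tz":0.04,"turn":0,"grip":0},
    {"tx":0,"ty":0,"tz":0.03,"turn":0,"grip":0},
  ],
)

```text
time: 28.48
position: [0.597, -0.2036, 0.1406]
tool_rot: [1.599, 1.758, 0.945]
ft_force: [-0.3, 0.2, -0.5]
grip_width: 0.34
grip_force: 34.9
```

```bash
python3 -c "
from h import *
s=show();gauge(s)"
```

```text
28.475 [ 0.597  -0.2036  0.1406] [[-0.117, 0.585, 0.803], [0.992, 0.032, 0.121], [0.045, 0.811, -0.584]] w 0.34 gf 34.939075112342834 F [-0.3  0.2 -0.5] q [1.21, 0.12, -0.62, 2.27, -1.55, 0.53, 2.05]
w 1.0 l 4.7 y -2.8 | T 54.2 az -0.6 normal [0.017 1.    0.01 ]
per mm w,l,y: [[-0.0009, -0.0041, 0.0161], [0.0001, 0.0162, 0.0041], [0.0166, -0.0003, 0.0009]]
```

send_rows(
  steps=[
    {"tx":0,"ty":0,"tz":0.04,"turn":0,"grip":0},
    {"tx":0,"ty":0,"tz":0.04,"turn":0,"grip":0},
    {"tx":0,"ty":0,"tz":0,"turn":0,"grip":0},
  ],
)

```text
time: 28.85
position: [0.6009, -0.2027, 0.1376]
tool_rot: [1.599, 1.759, 0.946]
ft_force: [-0.4, 0.1, -2.0]
grip_width: 0.342
grip_force: 34.9
```

```bash
python3 -c "
from h import *
s=show();gauge(s)"
```

```text
28.85 [ 0.6009 -0.2027  0.1376] [[-0.118, 0.585, 0.803], [0.992, 0.032, 0.122], [0.046, 0.811, -0.584]] w 0.342 gf 34.94865953922272 F [-0.4  0.1 -2. ] q [1.29, 0.15, -0.71, 2.26, -1.55, 0.51, 2.06]
w 5.9 l 5.7 y -2.1 | T 54.2 az -0.5 normal [0.016 1.    0.01 ]
per mm w,l,y: [[-0.0009, -0.0041, 0.0161], [0.0001, 0.0162, 0.0041], [0.0166, -0.0003, 0.0009]]
```

send_rows(
  steps=[
    {"tx":0,"ty":-0.02,"tz":0.04,"turn":0,"grip":0},
    {"tx":0,"ty":0,"tz":0.04,"turn":0,"grip":0},
    {"tx":0,"ty":0,"tz":0,"turn":0,"grip":0},
  ],
)

```text
time: 29.22
position: [0.6042, -0.202, 0.1337]
tool_rot: [1.599, 1.759, 0.947]
ft_force: [-1.5, -0.8, -1.9]
grip_width: 0.336
grip_force: 35.0
```

```bash
python3 -c "
from h import *
s=show();gauge(s)"
```

```text
29.225 [ 0.6042 -0.202   0.1337] [[-0.118, 0.585, 0.803], [0.992, 0.032, 0.123], [0.046, 0.811, -0.584]] w 0.336 gf 34.95781481266022 F [-1.5 -0.8 -1.9] q [1.36, 0.18, -0.8, 2.25, -1.55, 0.48, 2.07]
w 11.0 l 5.8 y -1.6 | T 54.2 az -0.5 normal [0.016 1.    0.011]
per mm w,l,y: [[-0.0009, -0.0041, 0.0161], [0.0001, 0.0162, 0.0041], [0.0166, -0.0003, 0.0009]]
```

send_rows(
  steps=[
    {"tx":0,"ty":0,"tz":0.03,"turn":0,"grip":0},
    {"tx":0,"ty":0,"tz":0.03,"turn":0,"grip":0},
    {"tx":0,"ty":0,"tz":0,"turn":0,"grip":0},
  ],
)

```text
time: 29.6
position: [0.6069, -0.2015, 0.1312]
tool_rot: [1.6, 1.759, 0.946]
ft_force: [-1.1, 0.5, -2.5]
grip_width: 0.342
grip_force: 35.0
```

```bash
python3 - <<'E'
from h import *
s=show();gauge(s)
from bench import ctrl
t=ctrl.get_image("top");sc=ctrl.get_image("scene")
m=cab(-45,-50,85)
cv2.imwrite("pics/m7.png",np.hstack([crop(t,*proj(t,m),50,50,400,400),crop(sc,*proj(sc,m),60,60,400,400)]))
E
```

```text
29.6 [ 0.6069 -0.2015  0.1312] [[-0.118, 0.585, 0.802], [0.992, 0.032, 0.123], [0.046, 0.81, -0.584]] w 0.342 gf 35.02815842628479 F [-1.1  0.5 -2.5] q [1.4, 0.2, -0.84, 2.25, -1.55, 0.46, 2.08]
w 14.6 l 6.2 y -1.3 | T 54.1 az -0.5 normal [0.016 1.    0.011]
per mm w,l,y: [[-0.0009, -0.0041, 0.0161], [0.0001, 0.0162, 0.0041], [0.0166, -0.0003, 0.0009]]
```

View pics/m7.png

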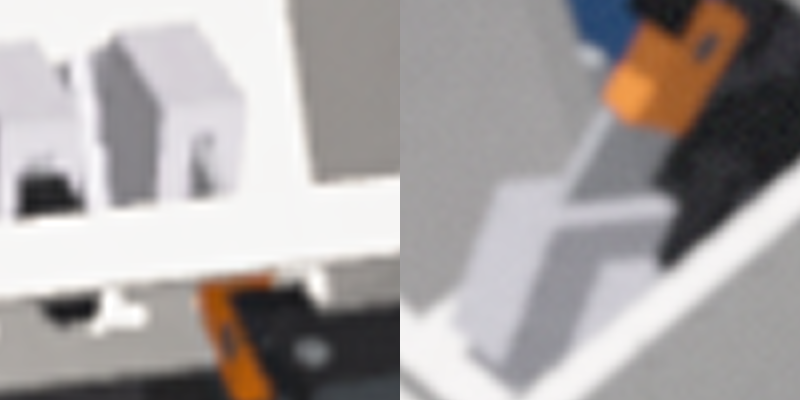

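The blade is visibly going down into the slot: in the scene crop it passes behind the mouth face near (570,200), and in the top crop something fills the slot at (205,160). I continue gently.

send_rows(
  steps=[
    {"tx":0,"ty":0,"tz":0.03,"turn":0,"grip":0},
    {"tx":0,"ty":0,"tz":0.03,"turn":0,"grip":0},
    {"tx":0,"ty":0,"tz":0,"turn":0,"grip":0},
  ],
)

```text
time: 30.08
position: [0.6095, -0.2012, 0.1288]
tool_rot: [1.6, 1.759, 0.946]
ft_force: [-3.7, -1.4, -4.8]
grip_width: 0.344
grip_force: 35.1
```

```bash
python3 -c "
from h import *
s=show();gauge(s)"
```

```text
30.075 [ 0.6095 -0.2012  0.1288] [[-0.118, 0.586, 0.802], [0.992, 0.032, 0.122], [0.046, 0.81, -0.585]] w 0.344 gf 35.13019680976868 F [-3.7 -1.4 -4.8] q [1.42, 0.22, -0.88, 2.25, -1.55, 0.44, 2.09]
w 18.2 l 6.7 y -1.3 | T 54.1 az -0.5 normal [0.017 1.    0.011]
per mm w,l,y: [[-0.0009, -0.0041, 0.0161], [0.0001, 0.0162, 0.0041], [0.0166, -0.0003, 0.0009]]
```

send_rows(
  steps=[
    {"tx":0,"ty":0,"tz":0.03,"turn":0,"grip":0},
    {"tx":0,"ty":0,"tz":0.03,"turn":0,"grip":0},
    {"tx":0,"ty":0,"tz":0,"turn":0,"grip":0},
  ],
)

```text
time: 30.45
position: [0.6121, -0.2011, 0.1266]
tool_rot: [1.601, 1.759, 0.945]
ft_force: [-6.3, -1.2, -2.5]
grip_width: 0.338
grip_force: 35.3
```

```bash
python3 -c "
from h import *
s=show();gauge(s)"
```

```text
30.45 [ 0.6121 -0.2011  0.1266] [[-0.117, 0.586, 0.802], [0.992, 0.032, 0.122], [0.046, 0.81, -0.585]] w 0.338 gf 35.26796221733093 F [-6.3 -1.2 -2.5] q [1.45, 0.24, -0.91, 2.24, -1.55, 0.42, 2.1]
w 21.5 l 7.2 y -1.5 | T 54.1 az -0.5 normal [0.017 1.    0.011]
per mm w,l,y: [[-0.0009, -0.0041, 0.0161], [0.0001, 0.0162, 0.0041], [0.0166, -0.0003, 0.0009]]
```

Resistance is starting (tip on the slot's far wall, as expected with a 54° tool against the 40° slot). I open slightly so the fingers cage the grip, back off a little, then lift the grip end so the gauge aligns and slides down.

send_rows(
  steps=[
    {"tx":0,"ty":0,"tz":0,"turn":0,"grip":0.45},
    {"tx":0,"ty":0,"tz":0,"turn":0,"grip":0.45},
    {"tx":0,"ty":0,"tz":0,"turn":0,"grip":0.45},
    {"tx":0,"ty":0,"tz":-0.1,"turn":0,"grip":0.45},
    {"tx":0,"ty":0.05,"tz":0,"turn":0,"grip":0.45},
    {"tx":0,"ty":0.05,"tz":0,"turn":0,"grip":0.45},
    {"tx":0,"ty":0.05,"tz":0,"turn":0,"grip":0.45},
    {"tx":0,"ty":0,"tz":0,"turn":0,"grip":0.45},
  ],
)

```text
time: 31.45
position: [0.6139, -0.2009, 0.1389]
tool_rot: [1.598, 1.759, 0.947]
ft_force: [-0.4, -0.2, 0.0]
grip_width: 0.453
grip_force: 0.0
```

```bash
python3 - <<'E'
from h import *
s=show()
from bench import ctrl
sc=ctrl.get_image("scene");m=cab(-45,-50,85)
cv2.imwrite("pics/m8.png",crop(sc,*proj(sc,m),60,60,400,400))
E
```

```text
31.45 [ 0.6139 -0.2009  0.1389] [[-0.119, 0.584, 0.803], [0.992, 0.033, 0.123], [0.045, 0.811, -0.583]] w 0.453 gf 0.0 F [-0.4 -0.2  0. ] q [1.45, 0.21, -0.91, 2.23, -1.51, 0.44, 2.04]
```

View pics/m8.png

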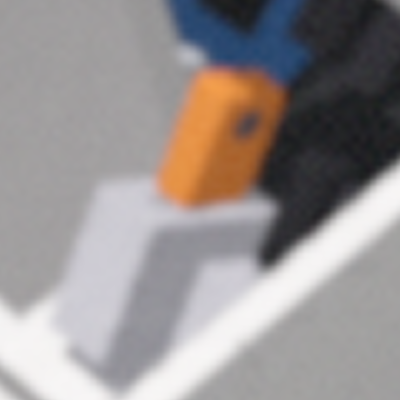

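The scene crop shows the gauge has slid down, with the orange grip sitting on the rack's mouth face at about (200,200) and the wrist force at zero. I retract clear along the tool axis and verify the seating numerically.

send_rows(
  steps=[
    {"tx":0,"ty":0,"tz":-0.2,"turn":0,"grip":0.45},
    {"tx":0,"ty":0,"tz":-0.3,"turn":0,"grip":0.45},
    {"tx":0,"ty":0,"tz":-0.4,"turn":0,"grip":0.45},
    {"tx":0,"ty":0.1,"tz":-0.4,"turn":0,"grip":0.45},
    {"tx":0,"ty":0,"tz":0,"turn":0,"grip":0.45},
  ],
)

```text
time: 32.12
position: [0.5541, -0.2117, 0.1896]
tool_rot: [1.598, 1.758, 0.942]
ft_force: [0.4, 0.0, 0.4]
grip_width: 0.449
grip_force: 0.0
```

```bash
python3 - <<'E'
from h import *
s=show()
from bench import ctrl
fr=[ctrl.get_image("scene") for _ in range(4)];sc=fr[0];sc["pixels"]=np.mean([f["pixels"] for f in fr],0).astype(np.uint8)
t=ctrl.get_image("top")
m=cab(-45,-50,85);S,C=np.sin(np.radians(40)),np.cos(np.radians(40))
def P(sx,l,y): return cab(-45-sx*S+l*C,-50+y,85+sx*C+l*S)
out=[]
c0=proj(sc,P(20,0,0))
for d in(0,10):
    print("up by",d,[( (proj(sc,P(sx+d,l,y))-c0)*400/50+200).round(0).tolist() for sx,l,y in((0,15,8),(0,15,-8),(0,-15,8),(45,15,8),(45,15,-8),(45,-15,8))])
print("mouth face corners",[((proj(sc,P(0,l,y))-c0)*8+200).round(0).tolist() for l in(-30,30) for y in(13,-13)])
cv2.imwrite("pics/m9.png",np.hstack([crop(sc,*c0,50,50,400,400),crop(t,430,215,110,110,400,400)]))
E
```

```text
32.125 [ 0.5541 -0.2117  0.1896] [[-0.117, 0.584, 0.803], [0.992, 0.034, 0.119], [0.042, 0.811, -0.584]] w 0.449 gf 0.0 F [0.4 0.  0.4] q [1.57, -0.06, -0.85, 2.29, -1.41, 0.71, 1.87]
up by 0 [[156.0, 282.0], [117.0, 251.0], [233.0, 274.0], [212.0, 138.0], [172.0, 107.0], [289.0, 133.0]]
up by 10 [[169.0, 250.0], [129.0, 219.0], [245.0, 243.0], [225.0, 105.0], [185.0, 75.0], [302.0, 102.0]]
mouth face corners [[282.0, 280.0], [220.0, 232.0], [129.0, 295.0], [65.0, 245.0]]
```

View pics/m9.png

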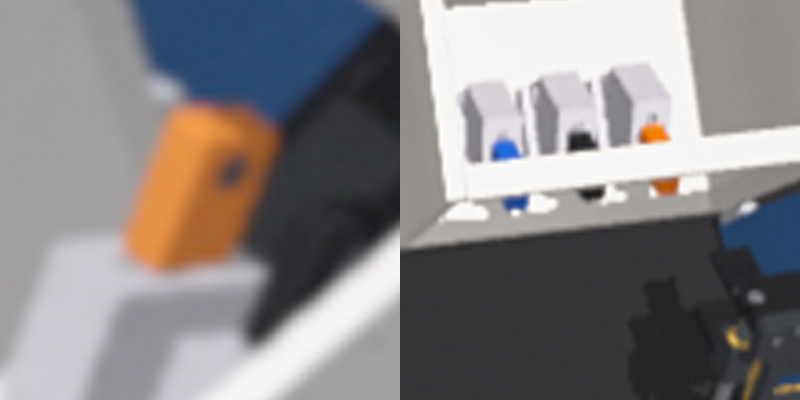

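The grip sits at the mouth. In the top crop the three grips (blue, black, orange) line up, which suggests it is home, but the scene corners leave a few mm of doubt. I'll confirm with a light nudge using one opened finger, which keeps the gripper body clear of the header rail.

```bash
python3 - <<'E'
from h import *
s=show();Rt=R.from_rotvec(s["tool_rot"])
S,C=np.sin(np.radians(40)),np.cos(np.radians(40))
w=R.from_euler('z',YAW).apply([S,0,-C])
Pc=cab(-44-45*S-5*C,-50,85+45*C-5*S)
TC=Pc-Rt.apply([0,.0435,.014])
p=s["position"]
for n,q in(("A",TC-w*.04),("B",TC-w*.012),("contact",TC)):
    print(n,q.round(4),(Rt.inv().apply(q-p)/.06).round(3));p=q
E
```

```text
32.375 [ 0.5547 -0.2095  0.1882] [[-0.12, 0.585, 0.802], [0.992, 0.032, 0.125], [0.047, 0.811, -0.584]] w 0.448 gf 0.0 F [-0.2  1.5 -0.4] q [1.57, -0.06, -0.85, 2.29, -1.41, 0.71, 1.87]
A [ 0.5709 -0.2043  0.1198] [-0.001 -0.763  0.893]
B [ 0.5889 -0.2028  0.0984] [-0.027 -0.114  0.452]
contact [ 0.5966 -0.2021  0.0892] [-0.012 -0.049  0.194]
```

send_rows(
  steps=[
    {"tx":0,"ty":-0.38,"tz":0,"turn":0,"grip":0.45},
    {"tx":0,"ty":-0.38,"tz":0,"turn":0,"grip":1},
    {"tx":0,"ty":0,"tz":0,"turn":0,"grip":1},
    {"tx":0,"ty":0,"tz":0,"turn":0,"grip":1},
    {"tx":0,"ty":0,"tz":0.3,"turn":0,"grip":1},
    {"tx":0,"ty":0,"tz":0.3,"turn":0,"grip":1},
    {"tx":0,"ty":0,"tz":0.29,"turn":0,"grip":1},
    {"tx":-0.013,"ty":-0.05,"tz":0.22,"turn":0,"grip":1},
    {"tx":-0.013,"ty":-0.05,"tz":0.22,"turn":0,"grip":1},
    {"tx":0,"ty":0,"tz":0,"turn":0,"grip":1},
  ],
)

```text
time: 33.62
position: [0.5896, -0.2036, 0.1013]
tool_rot: [1.6, 1.756, 0.953]
ft_force: [0.2, 0.1, -0.9]
grip_width: 1.0
grip_force: 0.0
```

```bash
python3 -c "
from h import *
s=show()"
```

```text
33.625 [ 0.5896 -0.2036  0.1013] [[-0.118, 0.582, 0.804], [0.992, 0.029, 0.125], [0.05, 0.812, -0.581]] w 1.0 gf 0.0 F [ 0.2  0.1 -0.9] q [1.71, 0.4, -1.16, 2.28, -1.55, 0.31, 2.25]
```

send_rows(
  steps=[
    {"tx":0,"ty":-0.02,"tz":0.08,"turn":0,"grip":1},
    {"tx":0,"ty":-0.01,"tz":0.05,"turn":0,"grip":1},
    {"tx":0,"ty":0,"tz":0,"turn":0,"grip":1},
  ],
)

```text
time: 34.0
position: [0.5939, -0.203, 0.0946]
tool_rot: [1.599, 1.759, 0.947]
ft_force: [-0.1, 0.7, -0.4]
grip_width: 0.999
grip_force: 0.0
```

```bash
python3 -c "
from h import *
s=show()
t=rows([.5966,-.2021,.0892],s);print(t)"
```

```text
34.0 [ 0.5939 -0.203   0.0946] [[-0.118, 0.584, 0.803], [0.992, 0.032, 0.123], [0.046, 0.811, -0.583]] w 0.999 gf 0.0 F [-0.1  0.7 -0.4] q [1.74, 0.48, -1.21, 2.28, -1.55, 0.23, 2.29]
[ 0.005 -0.046  0.091]
```

send_rows(
  steps=[
    {"tx":0,"ty":-0.01,"tz":0.035,"turn":0,"grip":1},
    {"tx":0,"ty":-0.01,"tz":0.035,"turn":0,"grip":1},
    {"tx":0,"ty":0,"tz":0,"turn":0,"grip":1},
  ],
)

```text
time: 34.38
position: [0.5964, -0.2022, 0.0909]
tool_rot: [1.599, 1.759, 0.948]
ft_force: [0.2, 0.6, -0.4]
grip_width: 1.001
grip_force: 0.0
```

send_rows(
  steps=[
    {"tx":0,"ty":-0.01,"tz":0.035,"turn":0,"grip":1},
    {"tx":0,"ty":0,"tz":0,"turn":0,"grip":1},
  ],
)

```text
time: 34.62
position: [0.5977, -0.2022, 0.0892]
tool_rot: [1.599, 1.758, 0.948]
ft_force: [-0.5, -0.7, 1.3]
grip_width: 0.999
grip_force: 0.6
```

```bash
python3 -c "
from h import *
s=show()
t=rows([.5966,-.2021,.0892],s);print(t)"
```

```text
34.625 [ 0.5977 -0.2022  0.0892] [[-0.118, 0.584, 0.803], [0.992, 0.031, 0.123], [0.047, 0.811, -0.583]] w 0.999 gf 0.5529803539138811 F [-0.5 -0.7  1.3] q [1.77, 0.57, -1.27, 2.27, -1.55, 0.15, 2.34]
[ 0.004 -0.011 -0.015]
```

send_rows(
  steps=[
    {"tx":0,"ty":-0.01,"tz":0.035,"turn":0,"grip":1},
    {"tx":0,"ty":0,"tz":0,"turn":0,"grip":1},
  ],
)

```text
time: 34.88
position: [0.5989, -0.2023, 0.0883]
tool_rot: [1.598, 1.757, 0.95]
ft_force: [-31.1, -2.4, 22.7]
grip_width: 1.001
grip_force: 19.0
```

send_rows(
  steps=[
    {"tx":0,"ty":-0.01,"tz":0.035,"turn":0,"grip":1},
    {"tx":0,"ty":0,"tz":0,"turn":0,"grip":1},
  ],
)

```text
time: 35.12
position: [0.5999, -0.2022, 0.0878]
tool_rot: [1.595, 1.755, 0.954]
ft_force: [-70.8, -4.1, 50.9]
grip_width: 0.996
grip_force: 41.5
```

```bash
python3 -c "
from h import *
s=show()
t=rows([.5966,-.2021,.0892],s);print(t)"
```

```text
35.125 [ 0.5999 -0.2022  0.0878] [[-0.12, 0.58, 0.806], [0.992, 0.031, 0.125], [0.048, 0.814, -0.578]] w 0.996 gf 41.54278981584411 F [-70.8  -4.1  50.9] q [1.79, 0.63, -1.3, 2.27, -1.55, 0.1, 2.38]
[ 0.01  -0.013 -0.057]
```

The contact is stiff right at the expected home depth, so the gauge is seated. I back off.

send_rows(
  steps=[
    {"tx":0,"ty":0,"tz":-0.1,"turn":0,"grip":1},
    {"tx":0,"ty":0,"tz":-0.2,"turn":0,"grip":1},
    {"tx":0,"ty":0,"tz":-0.4,"turn":0,"grip":1},
    {"tx":0,"ty":0,"tz":-0.5,"turn":0,"grip":1},
    {"tx":0,"ty":0,"tz":0,"turn":0,"grip":0.7},
    {"tx":0,"ty":0,"tz":0,"turn":0,"grip":0.7},
  ],
)

```text
time: 35.88
position: [0.5427, -0.2108, 0.1277]
tool_rot: [1.599, 1.759, 0.946]
ft_force: [0.5, 0.4, 0.7]
grip_width: 0.858
grip_force: 0.0
```

```bash
python3 - <<'E'
from h import *
s=show()
from bench import ctrl
fr=[ctrl.get_image("scene") for _ in range(4)];sc=fr[0];sc["pixels"]=np.mean([f["pixels"] for f in fr],0).astype(np.uint8)
t=ctrl.get_image("top");m=cab(-45,-50,85)
cv2.imwrite("pics/m10.png",np.hstack([crop(sc,*proj(sc,m),60,60,400,400),crop(t,380,215,260,260,400,400)]))
E
```

```text
35.875 [ 0.5427 -0.2108  0.1277] [[-0.118, 0.585, 0.803], [0.992, 0.033, 0.122], [0.045, 0.811, -0.584]] w 0.858 gf 0.0 F [0.5 0.4 0.7] q [2.0, 0.24, -1.33, 2.34, -1.4, 0.47, 2.07]
```

View pics/m10.png

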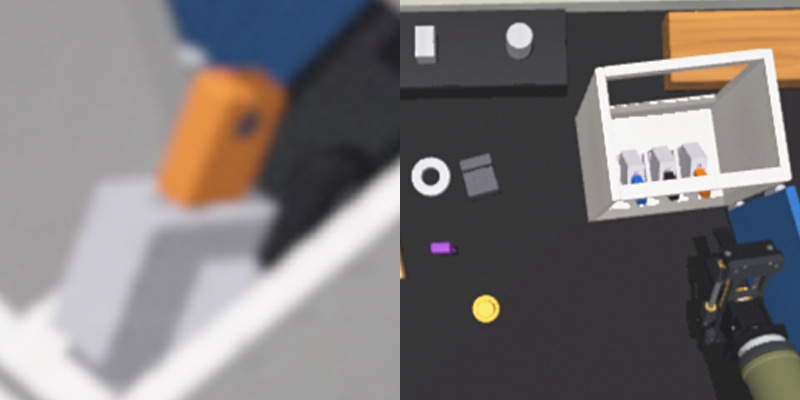

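The final crops show the grip unchanged after the nudge, seated on the rack at about (200,200), with the door still wide open at the right. I move the gripper a little farther from the door and hand in.

send_rows(
  steps=[
    {"tx":0.3,"ty":0,"tz":-0.1,"turn":0,"grip":0.7},
    {"tx":0.3,"ty":0,"tz":0,"turn":0,"grip":0.7},
    {"tx":0,"ty":0,"tz":0,"turn":0,"grip":0.7},
    {"tx":0,"ty":0,"tz":0,"turn":0,"grip":0.7},
  ],
)

```text
time: 36.62
position: [0.5352, -0.1784, 0.1327]
tool_rot: [1.599, 1.762, 0.95]
ft_force: [0.5, -0.1, -0.1]
grip_width: 0.703
grip_force: 0.0
```

```bash
python3 -c "
from h import *
from bench import ctrl
s=show()
t=ctrl.get_image('top');m=cv2.inRange(cv2.cvtColor(t['pixels'],cv2.COLOR_RGB2HSV),(100,150,150),(115,255,255))
ys,xs=np.nonzero(m);k=(xs>440);w=np.array([plane(t,x,y,.25)[:2] for x,y in zip(xs[k],ys[k])]);w=w-cab(-98,-118,250)[:2]
w=w[np.hypot(*w.T)<.26];v=w.mean(0);print(len(w),'door angle',np.arctan2(v[1],v[0])%(2*np.pi)-np.pi/2-YAW)
print(ctrl.close_job())"
```

```text
36.625 [ 0.5352 -0.1784  0.1327] [[-0.121, 0.585, 0.802], [0.991, 0.032, 0.127], [0.049, 0.81, -0.584]] w 0.703 gf 0.0 F [ 0.5 -0.1 -0.1] q [2.06, 0.03, -1.38, 2.39, -1.56, 0.62, 2.09]
748 door angle 1.7276585833373086
the job is handed in; nothing more can be done
None
```

Handed in at about 36.6 s: the door stands open at about 1.73 rad, and the orange gauge is released in the empty slanted slot with its grip on the rack as far as the camera views and a firm stop at home depth show; that check push read about 87 N at the wrist, through a fingertip on the grip.

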